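Finish the clay gateway model: ridge tiles, then gate leaf

TASK

Finish the clay gateway model: set every loose ridge tile astride the wall's coping, fully down, each with its green tail end pointing along the wall away from the gateway opening. Then take the brown gate leaf out of its wooden stand and hang it with both knuckles fully down on the two brass pintle pins, and leave it closed across the opening, with the tiles still in place and the bowl, jar and pagoda left alone.

Things in the scene. Friction and masses are not known exactly. Their poses are not given: they have to be found in the camera images.
- gateway: fixed clay gateway model, 424 mm long. Origin: on its underside; y along the wall, -x its front. Wall y -61 to +205, 18 thick, coping 65 high, ended by a pier y 205 to 219, 30 wide, 85 high; plinth 40 wide, 12 high. Pillars 28 square, 120 high at y -190 (hinge) and -75; opening between them, so tails go to +y. Leaf stop on the -75 pillar's front: y -87 to -73, z 65 to 85, out to x -25
- coping (a point): centre of the coping's top face (65 mm up), axes as the gateway's; the coping reaches 133 mm either way along y, from pillar to end pier, and is 22 mm wide (x), edges slightly rounded. A tile fully down has its origin 12 mm below this point's height. Five tiles fit in a row at 51 mm pitch
- pin_low (a point): foot of the lower brass pintle pin, where the knuckle's underside rests on the bracket: gateway (-34, -190, 40) mm, axes as the gateway's. Upright pin 8 mm thick, 14 mm straight plus a 7 mm pointed tip. The bracket is 10 mm wide (y), 6 thick, from the hinge pillar to 8 mm beyond the pin
- pin_up (a point): foot of the upper pintle pin, same shape, straight above the lower: gateway (-34, -190, 105) mm
- stand: fixed wooden stand that holds the leaf upright: base 70 x 90 x 8 mm, two cheeks along y up to 42 mm high, slot between them 13 mm wide. Origin: centre of the underside; the slot runs along y
- leaf: brown gate leaf, 104 mm wide (y), 115 high (z), 10 thick (x), about 220 g, upright in the stand, underside 8 mm up. Origin: centre of the panel's underside. Pinch the middle of its top edge. On the -y edge two brass knuckles, tubes 17 mm outside, 10.5 bore, 14 high, axis at y -64. Hung, its underside is 18 mm up and it swings freely; closed, its y is along the gateway's +y
- knuckle_low (a point): centre of the lower knuckle's bore at its underside, at (0, -64, 22) mm in the leaf's frame
- knuckle_up (a point): centre of the upper knuckle's bore at its underside, at (0, -64, 87) mm in the leaf's frame
- leaf_edge (a point): middle of the leaf's free edge, at (0, 52, 57.5) mm in the leaf's frame
- tile1: ridge tile, one of up to 5 alike: grey-white inverted channel 46 mm long (x), 40 wide (y), body 22 high; 6 mm skirts along both long sides, 28 mm channel between, 12 deep, open at the ends. Tail: green upstand 18 wide on top at the +x end, to 47 mm up. 70 g; grip across the 40 mm. Origin: centre of underside (foot of skirts), x to the tail, z up. Starts upright on the bench, any yaw
- tile2: ridge tile, one of up to 5 alike: grey-white inverted channel 46 mm long (x), 40 wide (y), body 22 high; 6 mm skirts along both long sides, 28 mm channel between, 12 deep, open at the ends. Tail: green upstand 18 wide on top at the +x end, to 47 mm up. 70 g; grip across the 40 mm. Origin: centre of underside (foot of skirts), x to the tail, z up. Starts upright on the bench, any yaw
- tile3: ridge tile, one of up to 5 alike: grey-white inverted channel 46 mm long (x), 40 wide (y), body 22 high; 6 mm skirts along both long sides, 28 mm channel between, 12 deep, open at the ends. Tail: green upstand 18 wide on top at the +x end, to 47 mm up. 70 g; grip across the 40 mm. Origin: centre of underside (foot of skirts), x to the tail, z up. Starts upright on the bench, any yaw
- tile4: ridge tile, one of up to 5 alike: grey-white inverted channel 46 mm long (x), 40 wide (y), body 22 high; 6 mm skirts along both long sides, 28 mm channel between, 12 deep, open at the ends. Tail: green upstand 18 wide on top at the +x end, to 47 mm up. 70 g; grip across the 40 mm. Origin: centre of underside (foot of skirts), x to the tail, z up. Starts upright on the bench, any yaw
- tile5: ridge tile, one of up to 5 alike: grey-white inverted channel 46 mm long (x), 40 wide (y), body 22 high; 6 mm skirts along both long sides, 28 mm channel between, 12 deep, open at the ends. Tail: green upstand 18 wide on top at the +x end, to 47 mm up. 70 g; grip across the 40 mm. Origin: centre of underside (foot of skirts), x to the tail, z up. Starts upright on the bench, any yaw
- bowl: bystander: blue ceramic bowl, 110 mm across, 50 mm high. Origin: centre of the underside
- jar: bystander: amber glaze jar with red cap, 64 mm across, 100 mm high. Origin: centre of the underside
- pagoda: bystander: small grey-white clay pagoda, 94 mm across the eaves, 112 mm high. Origin: centre of the underside
Things that resemble listed ones, but are neither listed nor needed, are in the scene too. Leave any black or orange look-alike of the tile2 alone.

How it is judged (in metres and radians):
On the way, in this order (a step that is already met when the one before it is completed fails the run):
1. every ridge tile present sits astride the coping, fully down, tail away from the opening (x of tile1 in the frame of coping between -0.008 and 0.008 m and z of tile1 in the frame of coping between -0.017 and -0.007 m and y of tile1 in the frame of coping between -0.135 and 0.135 m and angle between each of tile1, tile2, tile3, tile4, tile5's own z axis and vertical below 0.15 rad and angle between the x axis of each of tile1, tile2, tile3, tile4, tile5 and the y axis of gateway, either way round below 0.25 rad and x of pin_low in the frame of tile1 below -0.03 m and linear speed of each of tile1, tile2, tile3, tile4, tile5 below 0.03 m/s and x of tile2 in the frame of coping between -0.008 and 0.008 m and z of tile2 in the frame of coping between -0.017 and -0.007 m and y of tile2 in the frame of coping between -0.135 and 0.135 m and x of pin_low in the frame of tile2 below -0.03 m and x of tile3 in the frame of coping between -0.008 and 0.008 m and z of tile3 in the frame of coping between -0.017 and -0.007 m and y of tile3 in the frame of coping between -0.135 and 0.135 m and x of pin_low in the frame of tile3 below -0.03 m and x of tile4 in the frame of coping between -0.008 and 0.008 m and z of tile4 in the frame of coping between -0.017 and -0.007 m and y of tile4 in the frame of coping between -0.135 and 0.135 m and x of pin_low in the frame of tile4 below -0.03 m and x of tile5 in the frame of coping between -0.008 and 0.008 m and z of tile5 in the frame of coping between -0.017 and -0.007 m and y of tile5 in the frame of coping between -0.135 and 0.135 m and x of pin_low in the frame of tile5 below -0.03 m), for 0.2 s.
2. the leaf hangs with both knuckles down on the pins (horizontal distance between knuckle_low and pin_low below 0.005 m and horizontal distance between knuckle_up and pin_up below 0.005 m and z of knuckle_low in the frame of pin_low between -0.005 and 0.005 m and z of knuckle_up in the frame of pin_up between -0.005 and 0.005 m and angle between leaf's own z axis and vertical below 0.12 rad), for 0.2 s.
At the end, for the whole second after the job is handed in: Each tile present is astride the coping, tail away from the opening (8 mm across, 5 mm in height, origin within 135 mm of the coping's middle, 0.15 rad upright, 0.25 rad along); both knuckles on their pins within 5 mm, leaf upright within 0.12 rad, closed within 0.25 rad; at rest (all of step 1 and all of step 2 and angle between the y axis of leaf and the y axis of gateway, either way round below 0.25 rad and y of leaf_edge in the frame of pin_low above 0.09 m and linear speed of leaf below 0.03 m/s); the robot touches nothing.
It fails at once if the bowl is moved more than 30 mm or tipped (distance of bowl from where it was at the start of the episode above 0.03 m or angle between bowl's own z axis and vertical above 0.4 rad).
It fails at once if the jar is moved more than 30 mm or tipped (distance of jar from where it was at the start of the episode above 0.03 m or angle between jar's own z axis and vertical above 0.4 rad).
It fails at once if the pagoda is moved more than 30 mm or tipped (distance of pagoda from where it was at the start of the episode above 0.03 m or angle between pagoda's own z axis and vertical above 0.4 rad).
Of tile1, tile2, tile3, tile4, tile5 only 3 to 5 are there at a start; the rules pass over those that are not, and their reading is None.
At some moment in a run one of tile1, tile2, tile3, tile4, tile5 may be knocked a few centimetres aside while the robot is not near it.
Once in a run the grip may slacken for a moment while it holds something.
It also fails if it takes over 210 s, if anything falls off the work surface, if the arm or the gripper's body presses on something with over 40 N, if the wrist force passes 120 N, or if a joint passes its speed limit or range.

ROBOT

A 6-joint arm with a two-finger parallel gripper is mounted at the origin on the work surface. World frame = base frame: x ahead of the robot, y to its left, z up, the work surface at z = 0. Lengths are in mm, angles in rad, forces in N, time in s.
With the tool pointing down it reaches from about 375 to 925 mm from the base axis. Payload 5.7 kg.
Tool frame: the origin (TCP) lies on the centre line of the jaws, within the pads' length; the fingertips stand 14 mm ahead of it and the grasp point (between the pads) lies 5 mm behind it; z points along the fingers, y is the line along which they close (so a half turn about z gives the same grasp; the last joint's range is limited). The gripper opens to 85 mm and grips with 20 to 120 N. Pads are 22 mm wide; open, the fingers measure 114 mm over their backs; the gripper's body (76 mm by 85 mm) begins 54 mm behind the grasp point. The pads swing forward as they close: fully open they stand 13 mm farther back than shut.
Start: joints at [1.161, 0.359, 1.51, -0, 1.272, -0.115], TCP at [174.323, 574.088, 245.267] pointing down, gripper open.
Joint ranges: [-2.97, 2.97], [-1.01, 2.36], [0.21, 2.38], [-0.96, 4.11], [0.2, 2.71], [-2.98, 2.98]. Speed limits (rad/s): [2.39, 2.39, 3.14, 3.14, 3.14, 3.14].

INTERFACE

Orientations are given as a rotation vector (axis times angle).
In Python, from plant import manip, eyes, job gives the robot as it stands. The module is installed in compiled form; this text tells all that it offers.
- The arm moves only by the shell command python3 -m crank 'ROWS' [FORCE]. ROWS is JSON, a list that holds one entry, the list of rows, each a list of 7 numbers: the finger opening in cm, from 0 to 8.54, then the shift along the tool's x, y, z in cm, then the turn, a rotation vector about the tool's x, y, z in degrees. In form: [[[claw, dx, dy, dz, ax, ay, az], ...]]. A call has exactly 5 rows; each row is the pose to reach, as a shift and turn from the pose commanded when the call began, along the tool's axes at that moment; what a row does not reach only later rows make up. A row lasts 1/12 s, in which the tool goes at most 41.7 mm and 7.16 degrees, less where a joint would pass 70% of its speed; a pose out of reach is approached as far as the arm can. A call with a gripper value outside its range is refused whole. The fingers move at their own pace and stop on an object; FORCE is the grip in N (left out, the last holds). Time passes only in rows, so rows that repeat a pose let the fingers close, or fill a call up. It gives the time, the measured TCP pose, the force, the opening and the grip force at its end, in the units of the state.
- manip.read_state(): the state, without advancing time (a new reading comes with each control period).
- eyes.capture(name): name is "scene" or "side" or "wrist"; returns the picture (384x512x3 uint8, blue, green, red); there is no depth.
- eyes.camera_model(name): a dict with "fx", "fy", "cx", "cy" (pixels), "pose" (4x4, takes a point from camera to world coordinates). Camera axes: x right, y down, z forward; pixel columns grow to the right and rows downward; lengths in mm; the calibration is good to about 2 mm. The wrist camera is an equidistant fisheye: a pixel r from the principal point sees the ray r / f radians off the axis. A picture is of the moment at which its call begins: read the wrist's pose just before it. camera_model takes no time and is no camera call; for the wrist camera it gives the pose at the moment of the call.
- job.finish_job(): hands the job in; it is judged then, once.
Trained networks look in the newest picture that a camera, given by its name, has taken for a name from the list of things; names that differ only in an ending like _2 or _b are one class to them, and where a whole thing is asked for, a point or a joint stands for the part that bears it (a point fixed in the world has none). Each returns a list of dicts, best first, with "p" (0 to 1); they miss things now and then, are a little off and sometimes report something else, mostly with a low value. They report only what shows in the picture. A call takes as long as a camera call. They do not tell look-alikes from the thing itself.
- eyes.cut_out(camera, name): "region" (384x512 bool, what is visible of it) and "pixel" ([row, column] in pixels, amid what is visible of it).
- eyes.spot_point(camera, name): "pixel" ([row, column] in pixels: a listed point, or the origin of a listed thing).
The state is a dict: "time": time; "joint_pos": joint angles; "joint_vel": joint speeds; "tau": joint torques, N m; "tcp_pos": TCP position; "tool_rot": TCP orientation; "wrist_force": force on the tool from outside, world axes, zero at the start; "torque": the same for the moment, N m; "grip_width": opening from 0.0 (shut) to 1.0 (fully open); "finger_force": force on a finger pad.
Only numpy, scipy, OpenCV 4.12 (cv2) and the standard library are available. Lean on these libraries where they do the work, as an engineer would, in place of code of your own. Each camera call takes 0.05 s, during which the arm holds its last target. There are 200 camera calls.

## Working session

There is one attempt and no reset: what is moved stays moved. The work goes in short steps, Python scripts to look and compute and a shell command to move; the robot and the scene stay as the last step left them, time stands still between calls to the robot, and variables do not carry over. Pictures are saved under pics/ and viewed, at most 14 in all, crops included, and the job is handed in when it is done.

```bash
mkdir -p pics; cat > h.py <<'E'
import numpy as np, cv2
from scipy.spatial.transform import Rotation as R
from plant import manip, eyes, job
def ray(cam,px,cm=None):
    m=cm or eyes.camera_model(cam); P=np.array(m["pose"]); r,c=px
    u=(c-m["cx"])/m["fx"]; v=(r-m["cy"])/m["fy"]
    if cam=="wrist":
        t=np.hypot(u,v); s=np.sin(t)/max(t,1e-9); d=np.array([u*s,v*s,np.cos(t)])
    else: d=np.array([u,v,1.])
    return P[:3,3],P[:3,:3]@d
def atz(cam,px,z,cm=None):
    o,d=ray(cam,px,cm); return o+d*(z-o[2])/d[2]
def proj(cam,p,cm=None):
    m=cm or eyes.camera_model(cam); P=np.array(m["pose"]); q=P[:3,:3].T@(np.asarray(p,float)-P[:3,3])
    if cam=="wrist":
        t=np.arctan2(np.hypot(q[0],q[1]),q[2]); k=t/max(np.hypot(q[0],q[1]),1e-9); u,v=q[0]*k,q[1]*k
    else: u,v=q[0]/q[2],q[1]/q[2]
    return np.array([m["cy"]+v*m["fy"],m["cx"]+u*m["fx"]])
def st():
    s=manip.read_state(); return s,np.array(s["tcp_pos"]),R.from_rotvec(s["tool_rot"])
E
python3 - <<'E'
from h import *
for c in ["scene","side","wrist"]:
    cv2.imwrite(f"pics/{c}0.png",eyes.capture(c)); m=eyes.camera_model(c); print(c,m["fx"],m["cx"],m["cy"],np.round(m["pose"],3).tolist())
    if c=="wrist": continue
    for n in ["gateway","stand","leaf","tile1","bowl","jar","pagoda","coping","pin_low","pin_up","knuckle_up","leaf_edge"]:
        print(n,[(round(d["p"],2),np.round(d["pixel"]).tolist()) for d in eyes.spot_point(c,n)][:8])
s,t,r=st(); print(s,r.as_matrix().round(3).tolist())
a,b=cv2.imread("pics/scene0.png"),cv2.imread("pics/side0.png")
E
```

```text
scene 395.75836056545677 254.1275555645623 192.20744312063908 [[0.708, 0.458, -0.538, 1237.326], [0.706, -0.482, 0.519, -698.637], [-0.021, -0.747, -0.664, 936.273], [0.0, 0.0, 0.0, 1.0]]
gateway [(0.95, [217.0, 276.0])]
stand [(0.88, [260.0, 159.0])]
leaf [(0.56, [259.0, 160.0]), (0.43, [194.0, 246.0]), (0.37, [219.0, 226.0])]
tile1 [(0.68, [162.0, 242.0]), (0.67, [162.0, 284.0]), (0.65, [197.0, 244.0]), (0.55, [183.0, 264.0]), (0.45, [181.0, 292.0])]
bowl [(0.76, [256.0, 293.0]), (0.73, [216.0, 279.0])]
jar [(0.62, [297.0, 163.0]), (0.2, [236.0, 172.0])]
pagoda [(0.93, [219.0, 344.0])]
coping [(0.97, [194.0, 299.0])]
pin_low [(0.78, [231.0, 229.0]), (0.37, [236.0, 174.0])]
pin_up [(0.65, [220.0, 225.0])]
knuckle_up [(0.69, [251.0, 133.0])]
leaf_edge [(0.81, [236.0, 172.0]), (0.54, [217.0, 281.0]), (0.23, [166.0, 284.0])]
side 403.210763430181 259.87587969733977 187.04522603795886 [[-0.99, -0.068, 0.126, 423.617], [-0.141, 0.611, -0.779, 903.141], [-0.024, -0.789, -0.614, 859.795], [0.0, 0.0, 0.0, 1.0]]
gateway [(0.97, [222.0, 240.0])]
stand [(0.77, [158.0, 295.0])]
leaf [(0.76, [15
[... 633 characters left out ...]
0,  3.58792717e-01,  1.51039208e+00,  5.60843852e-06,
        1.27251584e+00, -1.15123290e-01]), 'joint_vel': array([ 0.00133486, -0.00102548, -0.00037684,  0.00016066, -0.00049625,
       -0.00151786]), 'tau': array([ 2.45522184e-03, -5.27600813e+01, -2.79037678e+01, -3.99242128e-05,
        1.72436234e-03,  1.75694987e-05]), 'tcp_pos': array([174.31019985, 574.09080572, 245.27413741]), 'tool_rot': array([-4.61323572e-01, -3.10750323e+00,  1.61622899e-04]), 'wrist_force': array([1.01820082, 0.2895316 , 0.386676  ]), 'torque': array([-0.02366147,  0.00765878,  0.02466476]), 'finger_force': 0.0, 'grip_width': 1.0023159975909635} [[-0.957, 0.291, -0.0], [0.291, 0.957, -0.0], [0.0, -0.0, -1.0]]
```

View pics/scene0.png

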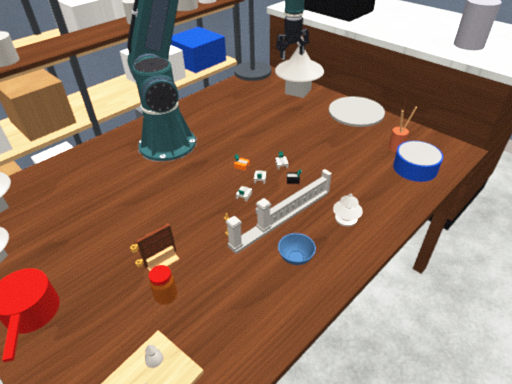

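View pics/side0.png

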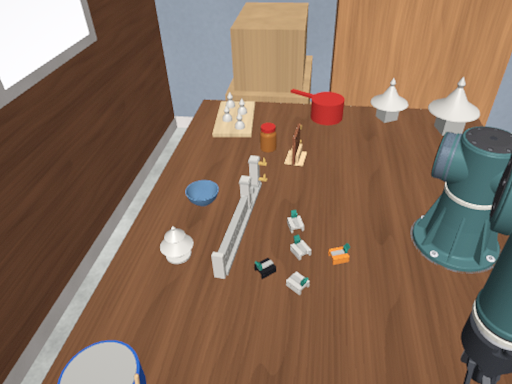

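```bash
python3 - <<'E'
from h import *
from scipy.optimize import least_squares
obs={"scene":{"g":(217,276),"c":(194,299),"l":(231,229),"u":(220,225)},"side":{"g":(222,240),"c":(228,230),"l":(179,267),"u":(162,265)}}
loc={"g":(0,0,0),"c":(0,72,65),"l":(-34,-190,40),"u":(-34,-190,105)}
cms={c:eyes.camera_model(c) for c in("scene","side")}
def f(v):
    Rz=R.from_euler("z",v[2]).as_matrix()
    return np.concatenate([proj(c,Rz@np.array(loc[k])+[v[0],v[1],0],cms[c])-p for c in obs for k,p in obs[c].items()])
g=atz("scene",(217,276),0);print(g,atz("side",(222,240),0))
for y0 in np.arange(0,6.3,1.5):
    s=least_squares(f,[g[0],g[1],y0],loss="soft_l1");print(s.cost,s.x)
for c,px in {"scene":[(162,284),(183,264),(197,244),(260,159)],"side":[(285,298),(251,296),(225,296),(158,295)]}.items():
    for p in px: print(c,p,atz(c,p,0).round())
print(atz("scene",(251,133),95),atz("side",(129,298),95),"edge",atz("scene",(236,172),65),atz("side",(153,293),65),"jar",atz("scene",(297,163),0),"bowl",atz("scene",(256,293),0),"pag",atz("scene",(219,344),0))
E
```

```text
[619.49386879  -4.83143503   0.        ] [636.73015951  -4.48658734   0.        ]
15.9699455162115 [ 6.35925759e+02  1.44019207e+00 -1.22460778e-01]
15.969945516221205 [635.92575356   1.44019609 -12.68883133]
15.969945516236068 [635.92576379   1.44019701 584.21377272]
15.969945516289634 [635.92575587   1.44021668 182.08991314]
15.969945516214649 [635.9257591    1.44017242   6.16072452]
scene (162, 284) [439. 238.   0.]
scene (183, 264) [470.  93.   0.]
scene (197, 244) [471. -10.   0.]
scene (260, 159) [ 489. -381.    0.]
side (285, 298) [441. 218.   0.]
side (251, 296) [454.  97.   0.]
side (225, 296) [462. -11.   0.]
side (158, 295) [ 492. -381.    0.]
[ 486.25288781 -445.54068086   95.        ] [ 487.71643322 -435.90994115   95.        ] edge [ 493.44939305 -324.19227097   65.        ] [ 496.48967881 -315.16002748   65.        ] jar [ 604.42735288 -448.68775176    0.        ] bowl [767.91140487 -90.92618302   0.        ] pag [787.05517566 142.69077127   0.        ]
```

View pics/wrist0.png

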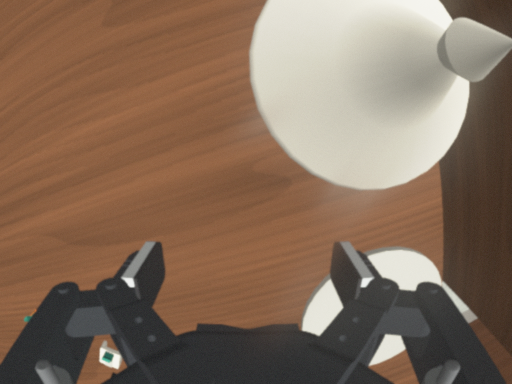

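```bash
cat >> h.py <<'E'
def to(x,y,z,az):
    "shift (cm, tool axes) and turn (deg) from measured pose to tool-down pose with tool x at azimuth az deg"
    s,t,r=st(); a=np.radians(az); c,n=np.cos(a),np.sin(a)
    T=R.from_matrix(np.array([[c,n,0],[n,-c,0],[0,0,-1.]]))
    d=r.inv().apply(np.array([x,y,z])-t)/10; w=(r.inv()*T).as_rotvec(degrees=True)
    print("shift",d.round(2),"turn",w.round(2),"| at",t.round(1),"j",np.round(s["joint_pos"],2),"grip",round(s["grip_width"],3),"F",round(s["finger_force"],1),"W",np.round(s["wrist_force"],1),"t",s["time"])
E
python3 -m crank '[[[8.5,-2.8,-2.7,-1,0,0,5.4],[8.5,-5.5,-5.5,-1.8,0,0,10.8],[8.5,-8.3,-8.2,-1.8,0,0,16.2],[8.5,-11,-11,-1.8,0,0,21.6],[8.5,-13.8,-13.7,-1.8,0,0,27]]]' 60
python3 -m crank '[[[8.5,-3.7,-1.2,-0.4,0,0,5.4],[8.5,-7.4,-2.4,-0.8,0,0,10.8],[8.5,-11.1,-3.6,-1.2,0,0,16.2],[8.5,-14.8,-4.8,-1.5,0,0,21.6],[8.5,-18.5,-5.9,-1.8,0,0,27]]]'
python3 -m crank '[[[8.5,-3.8,0.6,-0.4,0,0,5.2],[8.5,-7.6,1.2,-0.8,0,0,10.4],[8.5,-11.4,1.8,-1.2,0,0,15.6],[8.5,-15.2,2.4,-1.5,0,0,20.8],[8.5,-19.2,3.1,-1.8,0,0,26]]]'
python3 -m crank '[[[8.5,0,0,0,0,0,0],[8.5,0,0,0,0,0,0],[8.5,0,0,0,0,0,0],[8.5,0,0,0,0,0,0],[8.5,0,0,0,0,0,0]]]'
python3 - <<'E'
from h import *
to(450,60,300,83)
cv2.imwrite("pics/wrist1.png",eyes.capture("wrist"))
for n,z in [("tile1",0),("pagoda",0),("coping",65),("pin_up",105),("gateway",0)]:
    print(n,[(round(d["p"],2),np.round(d["pixel"]).tolist(),atz("wrist",d["pixel"],z).round().tolist()) for d in eyes.spot_point("wrist",n)][:6])
E
```

```text
time: 1.77
tcp_pos: [266.9, 401.4, 263.5]
tool_rot: [1.18, 2.911, 0.001]
wrist_force: [0.2, 0.3, -0.1]
grip_width: 0.994
finger_force: 0.0
time: 2.18
tcp_pos: [359.4, 230.4, 281.8]
tool_rot: [1.827, 2.555, 0.001]
wrist_force: [1.4, 0.5, -0.0]
grip_width: 0.994
finger_force: 0.0
time: 2.6
tcp_pos: [451.5, 59.1, 299.8]
tool_rot: [2.355, 2.078, 0.001]
wrist_force: [1.3, 1.3, -0.8]
grip_width: 0.996
finger_force: 0.0
time: 3.02
tcp_pos: [450.3, 62.0, 299.1]
tool_rot: [-2.348, -2.086, 0.001]
wrist_force: [-0.8, 0.7, 0.1]
grip_width: 0.997
finger_force: 0.0
shift [-0.21 -0.   -0.09] turn [-0.04 -0.01  0.24] | at [450.3  62.  299.1] j [-0.02  0.09  1.73  0.    1.32  0.1 ] grip 0.997 F 0.0 W [-0.8  0.7  0.1] t 3.0167
tile1 [(0.97, [198.0, 261.0], [463.0, -3.0, 0.0]), (0.87, [136.0, 162.0], [328.0, 109.0, 0.0]), (0.83, [49.0, 227.0], [440.0, 221.0, 0.0]), (0.79, [132.0, 236.0], [438.0, 100.0, 0.0]), (0.64, [69.0, 296.0], [535.0, 182.0, 0.0])]
pagoda [(0.67, [88.0, 443.0], [785.0, 148.0, 0.0])]
coping [(0.65, [143.0, 391.0], [644.0, 73.0, 65.0])]
pin_up []
gateway [(0.97, [184.0, 366.0], [631.0, -0.0, 0.0])]
```

View pics/wrist1.png

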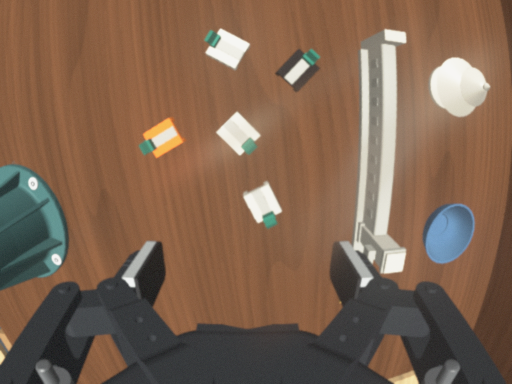

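```bash
cat >> h.py <<'E'
from scipy.optimize import minimize
S=4
TILE=[(-23,23,-20,20,0,22),(13,23,-9,9,0,47)]
GATE=[(-9,9,-61,205,0,65),(-11,11,-61,205,58,65),(-15,15,205,219,0,85),(-20,20,-61,205,0,12)]+[(-14,14,y-14,y+14,0,120) for y in(-190,-75)]+[(-42,-14,-195,-185,z-6,z) for z in(40,105)]+[(-25,-14,-87,-73,65,85)]
LEAF=[(-5,5,-52,52,0,115),(-8.5,8.5,-72,-56,22,36),(-8.5,8.5,-72,-56,87,101)]
def render(cam,cm,boxes,v,z0=0):
    im=np.zeros((384*S//2,512*S//2),np.uint8); Rz=R.from_euler("z",v[2]).as_matrix()
    for b in boxes:
        if cam=="wrist": # subdivide long edges (fisheye)
            ys=np.linspace(b[2],b[3],7)
        else: ys=b[2:4]
        for y1,y2 in zip(ys[:-1],ys[1:]):
            p=[(proj(cam,Rz@np.array([x,y,z])+[v[0],v[1],z0],cm)[::-1]+.5)*S/2 for x in b[:2] for y in(y1,y2) for z in b[4:]]
            cv2.fillConvexPoly(im,cv2.convexHull(np.round(p).astype(np.int32)),1)
    return im>0
def fit(views,boxes,v0,z0=0,step=(8,8,.15)):
    "views: list of (cam,model,mask,roi or None)"
    vv=[(c,m,cv2.resize(k.astype(np.uint8),None,fx=S/2,fy=S/2,interpolation=cv2.INTER_NEAREST)>0,None if q is None else cv2.resize(q.astype(np.uint8),None,fx=S/2,fy=S/2,interpolation=cv2.INTER_NEAREST)>0) for c,m,k,q in views]
    def f(v):
        e=0
        for c,m,k,q in vv:
            r=render(c,m,boxes,v,z0); x=r^k
            if q is not None: x=x&q
            e+=x.sum()/k.sum()
        return e
    v0=np.array(v0,float); best=None
    for sc in(1,.3):
        r=minimize(f,v0,method="Nelder-Mead",options=dict(initial_simplex=[v0]+[v0+sc*np.eye(3)[i]*step[i] for i in range(3)],xatol=.05,fatol=1e-4)); v0=r.x
    return r.x.round(3),round(r.fun,3)
def best(cam,n,px=None):
    d=eyes.cut_out(cam,n)
    if px is not None: d=sorted(d,key=lambda q:np.hypot(*(np.array(q["pixel"])-px)))
    return np.array(d[0]["region"]),d[0]["pixel"],d[0]["p"]
E
python3 - <<'E'
from h import *
im=eyes.capture("wrist"); m=eyes.camera_model("wrist")
cv2.imwrite("pics/crop1.png",cv2.resize(im[15:235,130:420],None,fx=2.4,fy=2.4))
D=eyes.cut_out("wrist","tile1"); hsv=cv2.cvtColor(im,cv2.COLOR_BGR2HSV)
gr=(abs(hsv[...,0].astype(int)-80)<15)&(hsv[...,1]>90)
for d in D:
    k=np.array(d["region"]); kk=cv2.dilate(k.astype(np.uint8),np.ones((5,5)))>0
    g=np.argwhere(kk&gr).mean(0); w=np.argwhere(k&~gr).mean(0)
    a=atz("wrist",g,40,m)-atz("wrist",w,20,m); y0=np.arctan2(a[1],a[0]); c=atz("wrist",w,15,m)
    print(np.round(d["pixel"]),round(d["p"],2),k.sum(),im[k].mean(0).round(),fit([("wrist",m,k,None)],TILE,[c[0],c[1],y0]))
k,_,p=best("wrist","gateway"); roi=np.zeros((384,512),bool); roi[:235]=1
V=[("wrist",m,k,roi)]; print(p,fit(V,GATE,[636,1,-.12]))
for c in("scene","side"):
    eyes.capture(c); k,_,p=best(c,"gateway"); w=(c,eyes.camera_model(c),k,None); print(c,p,fit([w],GATE,[636,1,-.12])); V.append(w)
print(fit(V,GATE,[636,1,-.12]))
V=[]
for c in("scene","side"):
    k,_,p=best(c,"leaf",(245,155) if c=="scene" else (143,297)); hh=k.copy(); V.append((c,eyes.camera_model(c),k,None)); print(p,k.sum(),fit(V[-1:],LEAF,[490,-381,-.07],8))
print(fit(V,LEAF,[490,-381,-.07],8))
E
```

```text
[134. 238.] 0.84 1067 [206. 219. 217.] (array([442.208,  97.476,     nan]), np.float64(1.0))
[ 49. 225.] 0.82 1048 [214. 222. 216.] (array([438.814, 221.029,   2.461]), np.float64(0.12))
[202. 264.] 0.78 1028 [205. 217. 209.] (array([464.368,  -6.879,  -1.211]), np.float64(0.083))
[136. 160.] 0.7 1055 [120. 180. 215.] (array([332.026, 107.528,  -2.781]), np.float64(0.085))
0.89 (array([ 6.32101e+02,  7.93000e-01, -8.50000e-02]), np.float64(0.032))
scene 0.62 (array([ 6.35175e+02,  7.07000e-01, -7.50000e-02]), np.float64(0.179))
side 0.98 (array([ 6.35242e+02,  1.33900e+00, -9.10000e-02]), np.float64(0.094))
(array([ 6.33686e+02,  1.11700e+00, -8.40000e-02]), np.float64(0.362))
0.94 892 (array([ 4.84545e+02, -3.72946e+02,  3.50000e-02]), np.float64(0.345))
0.61 103 (array([ 4.97267e+02, -3.75495e+02,  1.90000e-02]), np.float64(0.954))
(array([ 4.97432e+02, -3.79264e+02,  2.00000e-02]), np.float64(1.463))<stdin>:8: RuntimeWarning: Mean of empty slice.
  ret = um.true_divide(
h.py:40: RuntimeWarning: invalid value encountered in cast
  cv2.fillConvexPoly(im,cv2.convexHull(np.round(p).astype(np.int32)),1)
```

View pics/crop1.png

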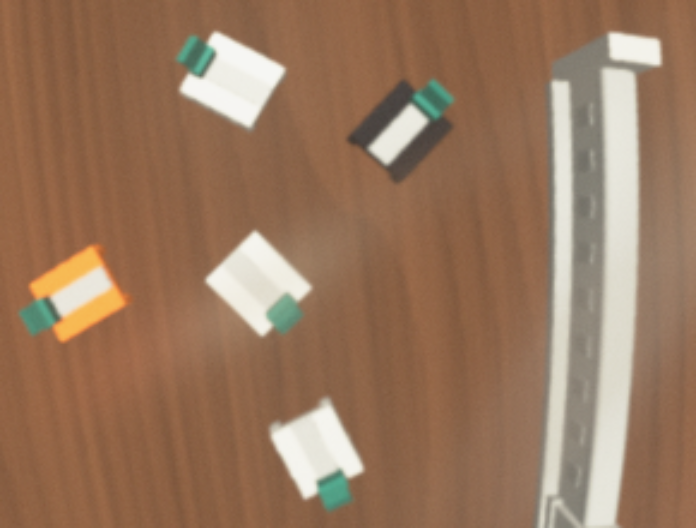

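```bash

python3 -m crank '[[[6.5,-1.4,0.5,3,0,0,6.1],[6.5,-2.8,1,6.5,0,0,12.2],[6.5,-4.2,1.5,10,0,0,18.3],[6.5,-5.6,2,13.5,0,0,24.4],[6.5,-6.7,2.2,16.9,0,0,30.5]]]'
for i in 1 2 3 4; do python3 -m crank '[[[6.5,0,0,0,0,0,6.1],[6.5,0,0,0,0,0,12.2],[6.5,0,0,0,0,0,18.3],[6.5,0,0,0,0,0,24.4],[6.5,0,0,0,0,0,30.5]]]' >/dev/null; done
python3 -m crank '[[[6.5,0,0,0,0,0,0],[6.5,0,0,0,0,0,0],[6.5,0,0,0,0,0,0],[6.5,0,0,0,0,0,0],[6.5,0,0,0,0,0,0]]]'
cat >> h.py <<'E'
def tiles(near=None):
    m=eyes.camera_model("wrist"); im=eyes.capture("wrist")
    hsv=cv2.cvtColor(im,cv2.COLOR_BGR2HSV); gr=(abs(hsv[...,0].astype(int)-82)<18)&(hsv[...,1]>60); out=[]
    for d in eyes.cut_out("wrist","tile1"):
        k=np.array(d["region"]); kk=cv2.dilate(k.astype(np.uint8),np.ones((15,15)))>0
        G=np.argwhere(kk&gr); w=np.argwhere(k&~gr).mean(0); c=atz("wrist",w,15,m)
        y0=[0,1.57,3.14,-1.57]
        if len(G): a=atz("wrist",G.mean(0),40,m)-atz("wrist",w,20,m); y0=[np.arctan2(a[1],a[0])]
        k|=kk&gr
        r=min((fit([("wrist",m,k,None)],TILE,[c[0],c[1],y]) for y in y0),key=lambda q:q[1])
        print(np.round(d["pixel"]),round(d["p"],2),k.sum(),im[k].mean(0).round(),r,"deg",np.degrees(r[0][2]).round(1)); out.append(r)
    return im,out
E
python3 - <<'E'
from h import *
im,o=tiles(); cv2.imwrite("pics/A.png",im)
to(464,-7,130,-69.4)
E
```

```text
time: 4.18
tcp_pos: [465.7, -9.4, 129.2]
tool_rot: [2.819, 1.384, 0.002]
wrist_force: [1.3, 0.5, -0.4]
grip_width: 0.763
finger_force: 0.0
time: 6.27
tcp_pos: [464.9, -8.3, 130.3]
tool_rot: [2.584, -1.786, -0.0]
wrist_force: [0.6, 0.5, -0.5]
grip_width: 0.759
finger_force: 0.0
[296. 231.] 0.94 1901 [190. 200. 194.] (array([441.275,  99.189,  -0.947]), np.float64(0.123)) deg -54.3
[197. 246.] 0.78 2541 [216. 225. 218.] (array([463.654,  -5.461,  -1.205]), np.float64(0.093)) deg -69.0
[332. 126.] 0.69 300 [127. 134. 122.] (array([ 5.31693e+02,  2.21629e+02, -2.22000e-01]), np.float64(3.558)) deg -12.7
[312. 306.] 0.56 326 [ 59. 115. 187.] (array([345.545, 113.93 ,  -0.946]), np.float64(3.824)) deg -54.2
shift [-0.16  0.04  0.03] turn [ 0.   -0.    0.06] | at [464.9  -8.3 130.3] j [-0.17  0.32  1.93 -0.    0.9   2.61] grip 0.766 F 0.0 W [-1.2  0.6 -0.2] t 6.3667
```

View pics/A.png

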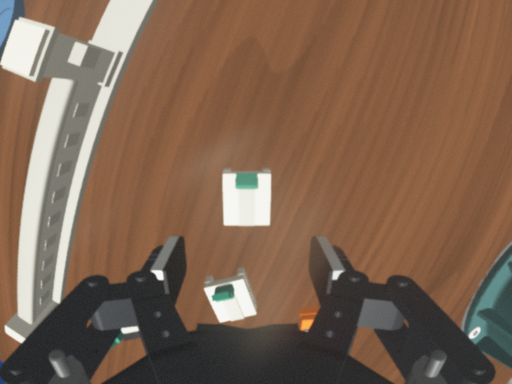

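```bash

python3 -m crank '[[[6.5,-0.3,0,2.5,0,0,0],[6.5,-0.3,0,5,0,0,0],[6.5,-0.3,0,7.5,0,0,0],[6.5,-0.3,0,9.5,0,0,0],[6.5,-0.3,0,11.4,0,0,0]]]'
python3 -m crank '[[[6.5,0,0,0,0,0,0],[3.0,0,0,0,0,0,0],[3.0,0,0,0,0,0,0],[3.0,0,0,0,0,0,0],[3.0,0,0,0,0,0,0]]]' 60
python3 -m crank '[[[3.0,0,0,0,0,0,0],[3.0,0,0,0,0,0,0],[3.0,0,0,0,0,0,0],[3.0,0,0,0,0,0,0],[3.0,0,0,0,0,0,0]]]'
python3 - <<'E'
from h import *
im,o=tiles(); to(464,-7,16,-69.4)
E
```

```text
time: 6.78
tcp_pos: [463.7, -5.5, 15.2]
tool_rot: [2.583, -1.787, -0.0]
wrist_force: [0.3, 1.0, 1.0]
grip_width: 0.766
finger_force: 0.0
time: 7.2
tcp_pos: [464.8, -5.6, 17.5]
tool_rot: [-2.582, 1.787, -0.003]
wrist_force: [0.0, -0.5, -1.1]
grip_width: 0.452
finger_force: 60.2
time: 7.62
tcp_pos: [464.8, -5.6, 17.3]
tool_rot: [-2.582, 1.788, -0.003]
wrist_force: [-1.0, 0.1, 7.9]
grip_width: 0.451
finger_force: 61.2
[255. 248.] 0.83 7411 [208. 217. 209.] (array([463.535,  -4.544,  -1.208]), np.float64(0.095)) deg -69.2
shift [0.1  0.12 0.13] turn [-0.1  -0.07  0.01] | at [464.8  -5.7  17.3] j [-0.16  0.52  2.01 -0.    0.6   2.62] grip 0.45 F 61.2 W [-1.2 -0.3  7.6] t 7.7167
```

```bash

python3 -m crank '[[[3,0,0,-2,0,0,0],[3,0,0,-5,0,0,0],[3,0,0,-8,0,0,0],[3,0,0,-11,0,0,0],[3,0,0,-13.3,0,0,0]]]'
python3 -m crank '[[[3,0.7,-3.4,0,0,0,-6.2],[3,1.3,-6.8,0,0,0,-12.4],[3,2,-10.2,0,0,0,-18.6],[3,2.6,-13.5,0,0,0,-24.8],[3,3.3,-16.9,0,0,0,-30.9]]]'
for i in 1 2 3 4; do python3 -m crank '[[[3,0,0,0,0,0,-6.2],[3,0,0,0,0,0,-12.4],[3,0,0,0,0,0,-18.6],[3,0,0,0,0,0,-24.8],[3,0,0,0,0,0,-30.9]]]' >/dev/null; done
python3 -m crank '[[[3,0,0,0,0,0,0],[3,0,0,0,0,0,0],[3,0,0,0,0,0,0],[3,0,0,0,0,0,0],[3,0,0,0,0,0,0]]]'
cat >> h.py <<'E'
def gate(rows=230,v0=(632.5,1,-.085),margin=25):
    m=eyes.camera_model("wrist"); im=eyes.capture("wrist"); k,_,p=best("wrist","gateway")
    roi=np.zeros((384,512),bool); roi[:rows]=1
    for d in eyes.cut_out("wrist","tile1"): roi&=~(cv2.dilate(np.array(d["region"]).astype(np.uint8),np.ones((margin,margin)))>0)
    print("gate",p,fit([("wrist",m,k&roi,roi)],GATE,v0)); return im,k
E
python3 - <<'E'
from h import *
im,k=gate(); im[k,2]=255; cv2.imwrite("pics/g1.png",im)
to(634.4,22.9,150,85.1)
E
```

```text
time: 8.13
tcp_pos: [464.3, -5.6, 151.9]
tool_rot: [-2.582, 1.788, -0.003]
wrist_force: [0.5, 0.4, -0.5]
grip_width: 0.447
finger_force: 60.8
time: 8.55
tcp_pos: [634.8, 23.6, 149.8]
tool_rot: [2.969, -1.027, 0.0]
wrist_force: [0.7, -1.0, -1.0]
grip_width: 0.451
finger_force: 66.6
time: 10.63
tcp_pos: [633.6, 23.1, 149.3]
tool_rot: [2.316, 2.123, -0.0]
wrist_force: [0.6, -0.1, -0.1]
grip_width: 0.453
finger_force: 66.7
gate 0.93 (array([ 6.33573e+02,  5.22800e+00, -8.20000e-02]), np.float64(0.018))
shift [-0.01  0.08 -0.07] turn [-0.    0.01 -0.02] | at [633.7  23.1 149.3] j [-0.07  0.5   1.54 -0.    1.11  0.01] grip 0.454 F 66.7 W [ 0.2  0.5 -0.3] t 10.7833
```

View pics/g1.png

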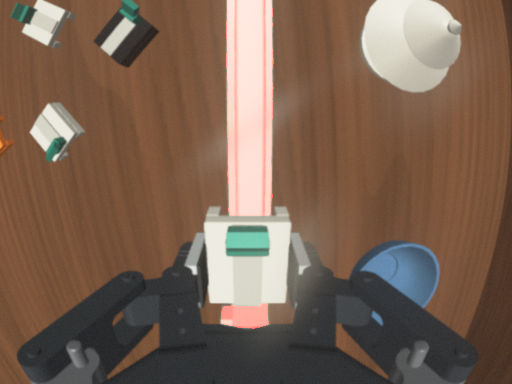

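```bash

python3 -m crank '[[[3,0,0.05,2.5,0,0,0],[3,0,0.05,5,0,0,0],[3,0,0.05,6,0,0,0],[3,0,0.05,6.6,0,0,0],[3,0,0.05,7.0,0,0,0]]]'
python3 -m crank '[[[3,0,0,0.3,0,0,0],[3,0,0,0.6,0,0,0],[3,0,0,0.9,0,0,0],[3,0,0,0.9,0,0,0],[3,0,0,0.9,0,0,0]]]'
python3 -c "
from h import *
to(634.4,22.9,70.3,85.1)"
```

```text
time: 11.2
tcp_pos: [634.0, 23.1, 78.8]
tool_rot: [-2.314, -2.124, 0.001]
wrist_force: [-0.2, -0.6, -0.8]
grip_width: 0.449
finger_force: 66.7
time: 11.62
tcp_pos: [634.4, 23.0, 70.7]
tool_rot: [2.314, 2.124, 0.0]
wrist_force: [-0.8, 0.7, 0.3]
grip_width: 0.45
finger_force: 66.8
shift [-0.01 -0.    0.04] turn [0.03 0.01 0.01] | at [634.4  23.   70.7] j [-0.07  0.6   1.59 -0.    0.95  0.01] grip 0.45 F 66.8 W [-0.8  0.7  0.3] t 11.6167
```

```bash

python3 -m crank '[[[3,0,0,0.05,0,0,0],[6.3,0,0,0.05,0,0,0],[6.3,0,0,0.05,0,0,0],[6.3,0,0,0.05,0,0,0],[6.3,0,0,0.05,0,0,0]]]'
python3 -m crank '[[[6.3,0,0,-1,0,0,0],[6.3,0,0,-3,0,0,0],[6.3,0,0,-5,0,0,0],[6.3,0,0,-7,0,0,0],[6.3,0,0,-8,0,0,0]]]'
python3 -c "
from h import *
im,o=tiles(); cv2.imwrite('pics/g2.png',im)"
python3 -m crank '[[[6.3,1.2,-4,0,0,0,5.6],[6.3,2.4,-8,0,0,0,11.2],[6.3,3.6,-12,0,0,0,16.8],[6.3,4.8,-16,0,0,0,22.4],[6.3,5.9,-19.9,0,0,0,28]]]'
for i in 1 2 3 4; do python3 -m crank '[[[6.3,0,0,0,0,0,5.6],[6.3,0,0,0,0,0,11.2],[6.3,0,0,0,0,0,16.8],[6.3,0,0,0,0,0,22.4],[6.3,0,0,0,0,0,28]]]' >/dev/null; done
python3 -m crank '[[[6.3,0,0,2,0,0,0],[6.3,0,0,2,0,0,0],[6.3,0,0,2,0,0,0],[6.3,0,0,2,0,0,0],[6.3,0,0,2,0,0,0]]]'
python3 -c "
from h import *
im,o=tiles(); cv2.imwrite('pics/B.png',im); to(*o[0][0][:2],19,np.degrees(o[0][0][2]))"
```

```text
time: 12.03
tcp_pos: [634.2, 23.1, 69.8]
tool_rot: [2.314, 2.125, -0.0]
wrist_force: [-0.8, -0.1, -0.3]
grip_width: 0.738
finger_force: 0.0
time: 12.45
tcp_pos: [635.6, 23.0, 153.0]
tool_rot: [2.312, 2.123, 0.004]
wrist_force: [0.5, -0.1, 0.2]
grip_width: 0.736
finger_force: 0.0
[130.  56.] 0.84 1835 [171. 184. 179.] (array([440.271,  99.791,  -0.92 ]), np.float64(0.113)) deg -52.7
[19. 43.] 0.72 1640 [164. 177. 173.] (array([438.631, 220.802,   2.504]), np.float64(0.158)) deg 143.5
[ 33. 123.] 0.65 2390 [88. 97. 95.] (array([532.991, 179.62 ,   0.685]), np.float64(0.074)) deg 39.2
[141.   1.] 0.56 192 [ 43.  89. 158.] (array([323.888, 108.475,   2.032]), np.float64(0.301)) deg 116.4
time: 12.97
tcp_pos: [438.0, 99.2, 148.7]
tool_rot: [-2.763, -1.494, 0.003]
wrist_force: [-0.2, 0.7, -0.2]
grip_width: 0.739
finger_force: 0.0
time: 15.05
tcp_pos: [441.0, 98.8, 130.1]
tool_rot: [2.788, -1.448, 0.0]
wrist_force: [0.3, -0.1, 0.2]
grip_width: 0.738
finger_force: 0.0
[193. 246.] 0.97 2676 [222. 229. 222.] (array([440.987,  99.465,  -0.923]), np.float64(0.065)) deg -52.9
[208. 113.] 0.82 2694 [119. 128. 124.] (array([534.308, 180.151,   0.735]), np.float64(0.109)) deg 42.1
[292. 188.] 0.63 999 [174. 184. 174.] (array([424.801, 217.649,   1.792]), np.float64(1.316)) deg 102.7
[251. 348.] 0.62 644 [ 75. 131. 181.] (array([324.592,  91.206,   2.882]), np.float64(3.023)) deg 165.1
[ 4. 87.] 0.6 830 [154. 167. 158.] (array([ 6.72425e+02,  2.67100e+01, -5.00000e-02]), np.float64(0.174)) deg -2.9
shift [-7.000e-02 -1.000e-02  1.113e+01] turn [-0.03 -0.03 -1.99] | at [441.3  98.8 130.3] j [ 0.07  0.3   1.95 -0.    0.89  2.6 ] grip 0.739 F 0.0 W [-0.7 -0.1 -0. ] t 15.15
```

View pics/g2.png

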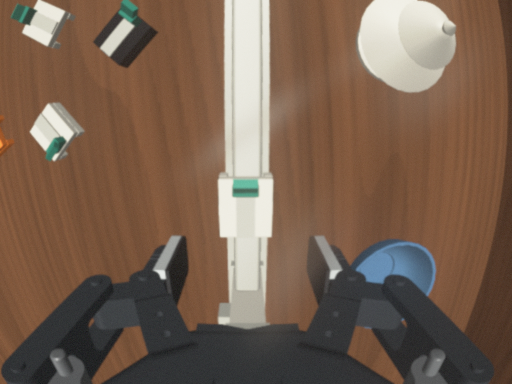

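```bash

python3 -m crank '[[[6.3,0,0,2.5,0,0,-2],[6.3,0,0,5,0,0,-2],[6.3,0,0,7.5,0,0,-2],[6.3,0,0,9.5,0,0,-2],[6.3,-0.05,0,11.1,0,0,-2]]]'
python3 -m crank '[[[6.3,0,0,0,0,0,0],[3.0,0,0,0,0,0,0],[3.0,0,0,0,0,0,0],[3.0,0,0,0,0,0,0],[3.0,0,0,0,0,0,0]]]' 60
python3 -m crank '[[[3,0,0,0,0,0,0],[3,0,0,-3,0,0,0],[3,0,0,-6,0,0,0],[3,0,0,-9.5,0,0,0],[3,0,0,-13.1,0,0,0]]]'
python3 -m crank '[[[3,2.7,-3,0,0,0,-5.5],[3,5.3,-6,0,0,0,-11],[3,8,-9,0,0,0,-16.5],[3,10.6,-12,0,0,0,-22],[3,13.3,-14.8,0,0,0,-27.6]]]'
for i in 1 2 3 4; do python3 -m crank '[[[3,0,0,0,0,0,-5.5],[3,0,0,0,0,0,-11],[3,0,0,0,0,0,-16.5],[3,0,0,0,0,0,-22],[3,0,0,0,0,0,-27.6]]]' >/dev/null; done
python3 -m crank '[[[3,0,0,0,0,0,0],[3,0,0,0,0,0,0],[3,0,0,0,0,0,0],[3,0,0,0,0,0,0],[3,0,0,0,0,0,0]]]'
python3 - <<'E'
from h import *
im,k=gate(180); cv2.imwrite("pics/g3.png",im)
to(639.4,83,150,85.2)
E
```

```text
time: 15.57
tcp_pos: [440.6, 99.2, 17.8]
tool_rot: [2.813, -1.399, -0.0]
wrist_force: [0.0, 0.2, -0.5]
grip_width: 0.737
finger_force: 0.0
time: 15.98
tcp_pos: [441.6, 99.3, 20.0]
tool_rot: [-2.812, 1.398, -0.003]
wrist_force: [0.2, -0.0, -0.6]
grip_width: 0.45
finger_force: 60.3
time: 16.4
tcp_pos: [439.8, 99.1, 151.3]
tool_rot: [2.812, -1.399, -0.001]
wrist_force: [0.4, 0.3, -1.1]
grip_width: 0.453
finger_force: 60.9
time: 16.82
tcp_pos: [640.8, 82.5, 150.7]
tool_rot: [-3.067, 0.68, -0.002]
wrist_force: [1.3, 0.2, -1.5]
grip_width: 0.45
finger_force: 60.9
time: 18.9
tcp_pos: [638.9, 82.4, 149.9]
tool_rot: [2.315, 2.123, -0.0]
wrist_force: [0.1, -0.2, -0.8]
grip_width: 0.455
finger_force: 60.8
gate 0.59 (array([ 6.33405e+02,  9.52000e-01, -8.10000e-02]), np.float64(0.017))
shift [ 0.06  0.04 -0.02] turn [-0.    0.01 -0.12] | at [638.9  82.5 149.8] j [ 0.02  0.51  1.51 -0.    1.12  0.11] grip 0.451 F 60.8 W [-0.1 -0.2 -0.9] t 19.05
```

View pics/g3.png

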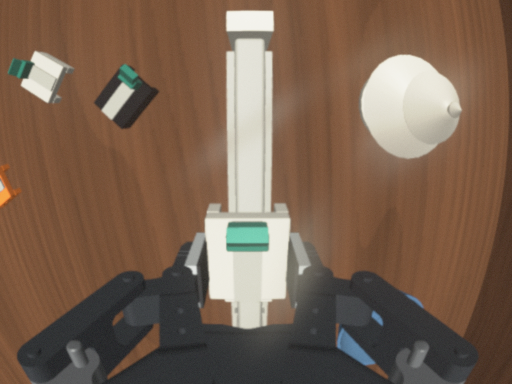

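```bash

python3 -m crank '[[[3,0,0.04,2.5,0,0,0],[3,0,0.04,5,0,0,0],[3,0,0.04,6,0,0,0],[3,0,0.04,6.6,0,0,0],[3,0,0.04,7.0,0,0,0]]]'
python3 -m crank '[[[3,0,0,0.3,0,0,0],[3,0,0,0.5,0,0,0],[3,0,0,0.8,0,0,0],[3,0,0,0.8,0,0,0],[3,0,0,0.8,0,0,0]]]'
python3 -c "
from h import *
to(638.9,83,72,85.1)"
```

```text
time: 19.47
tcp_pos: [639.3, 82.4, 79.4]
tool_rot: [-2.314, -2.124, 0.001]
wrist_force: [-0.2, -0.1, -0.3]
grip_width: 0.45
finger_force: 61.5
time: 19.88
tcp_pos: [640.1, 82.4, 73.0]
tool_rot: [2.313, 2.124, 0.002]
wrist_force: [0.1, -0.2, 5.3]
grip_width: 0.452
finger_force: 62.1
shift [ 0.05 -0.13  0.1 ] turn [ 0.11 -0.01  0.01] | at [640.1  82.4  73. ] j [ 0.02  0.6   1.57 -0.    0.97  0.11] grip 0.452 F 62.1 W [ 0.1 -0.2  5.3] t 19.8833
```

```bash

python3 -m crank '[[[3,0,0,0,0,0,0],[6.3,0,0,0,0,0,0],[6.3,0,0,0,0,0,0],[6.3,0,0,0,0,0,0],[6.3,0,0,0,0,0,0]]]'
python3 -m crank '[[[6.3,0,0,-1,0,0,0],[6.3,0,0,-3,0,0,0],[6.3,0,0,-5,0,0,0],[6.3,0,0,-7,0,0,0],[6.3,0,0,-8,0,0,0]]]'
python3 -m crank '[[[6.3,1.2,-2.1,0,0,0,-5.7],[6.3,2.4,-4.2,0,0,0,-11.4],[6.3,3.6,-6.3,0,0,0,-17.1],[6.3,4.8,-8.4,0,0,0,-22.8],[6.3,6.1,-10.6,0,0,0,-28.5]]]'
python3 -m crank '[[[6.3,2.1,-1.3,0,0,0,-5.7],[6.3,4.2,-2.6,0,0,0,-11.4],[6.3,6.3,-3.9,0,0,0,-17.1],[6.3,8.4,-5.2,1,0,0,-22.8],[6.3,10.4,-6.4,2,0,0,-28.5]]]'
python3 -m crank '[[[6.3,0,0,0,0,0,0],[6.3,0,0,0,0,0,0],[6.3,0,0,0,0,0,0],[6.3,0,0,0,0,0,0],[6.3,0,0,0,0,0,0]]]'
python3 -c "
from h import *
im,o=tiles(); to(*o[0][0][:2],19,np.degrees(o[0][0][2]))"
```

```text
time: 20.3
tcp_pos: [639.2, 82.4, 71.6]
tool_rot: [-2.314, -2.125, 0.0]
wrist_force: [0.2, 0.0, -0.0]
grip_width: 0.735
finger_force: 0.0
time: 20.72
tcp_pos: [640.7, 82.5, 155.0]
tool_rot: [2.312, 2.123, 0.004]
wrist_force: [1.0, 0.4, 0.4]
grip_width: 0.741
finger_force: 0.0
time: 21.13
tcp_pos: [538.0, 152.6, 151.9]
tool_rot: [1.714, 2.633, -0.0]
wrist_force: [0.0, 0.9, 0.4]
grip_width: 0.737
finger_force: 0.0
time: 21.55
tcp_pos: [437.9, 222.6, 132.3]
tool_rot: [1.012, 2.973, 0.002]
wrist_force: [0.9, 0.2, -1.5]
grip_width: 0.738
finger_force: 0.0
time: 21.97
tcp_pos: [440.1, 221.6, 132.3]
tool_rot: [1.022, 2.969, 0.001]
wrist_force: [-0.4, 0.8, 0.0]
grip_width: 0.738
finger_force: 0.0
[194. 245.] 0.97 2519 [229. 236. 227.] (array([440.812, 218.829,   2.505]), np.float64(0.092)) deg 143.5
[286. 272.] 0.77 2405 [114. 126. 126.] (array([532.843, 179.407,   0.737]), np.float64(0.07)) deg 42.2
[175.  83.] 0.64 2543 [125. 191. 215.] (array([333.18 , 107.877,  -2.769]), np.float64(0.099)) deg -158.7
shift [-0.26 -0.15 11.31] turn [ 0.04  0.03 -1.5 ] | at [439.6 221.6 132.1] j [ 0.33  0.35  1.87 -0.    0.92 -0.58] grip 0.736 F 0.0 W [-0.6 -0.8  0.4] t 22.0667
```

```bash

python3 -m crank '[[[6.3,-0.3,-0.1,2.5,0,0,-1.5],[6.3,-0.3,-0.1,5,0,0,-1.5],[6.3,-0.3,-0.1,7.5,0,0,-1.5],[6.3,-0.3,-0.1,9.5,0,0,-1.5],[6.3,-0.3,-0.1,11.3,0,0,-1.5]]]'
python3 -m crank '[[[6.3,0,0,0,0,0,0],[3.0,0,0,0,0,0,0],[3.0,0,0,0,0,0,0],[3.0,0,0,0,0,0,0],[3.0,0,0,0,0,0,0]]]' 60
python3 -m crank '[[[3,0,0,0,0,0,0],[3,0,0,-3,0,0,0],[3,0,0,-6,0,0,0],[3,0,0,-9.5,0,0,0],[3,0,0,-13.1,0,0,0]]]'
python3 -m crank '[[[3,-2.1,0.6,0,0,0,5.8],[3,-4.2,1.2,0,0,0,11.6],[3,-6.3,1.8,0,0,0,17.4],[3,-8.4,2.4,0,0,0,23.2],[3,-10.4,3,0,0,0,29.2]]]'
python3 -m crank '[[[3,-1.5,1.5,0,0,0,5.8],[3,-3,3.1,0,0,0,11.6],[3,-4.6,4.6,0,0,0,17.4],[3,-6.1,6.2,0,0,0,23.2],[3,-7.6,7.7,0,0,0,29.1]]]'
python3 -m crank '[[[3,0,0,0,0,0,0],[3,0,0,0,0,0,0],[3,0,0,0,0,0,0],[3,0,0,0,0,0,0],[3,0,0,0,0,0,0]]]'
python3 - <<'E'
from h import *
im,k=gate(180); cv2.imwrite("pics/g4.png",im)
to(644.2,143,150,85.2)
E
```

```text
time: 22.48
tcp_pos: [440.6, 218.9, 17.6]
tool_rot: [-0.982, -2.984, 0.0]
wrist_force: [-0.3, -0.1, -0.8]
grip_width: 0.738
finger_force: 0.0
time: 22.9
tcp_pos: [441.4, 219.5, 20.0]
tool_rot: [0.981, 2.983, 0.002]
wrist_force: [-0.7, -0.6, -0.7]
grip_width: 0.446
finger_force: 60.2
time: 23.32
tcp_pos: [439.6, 219.0, 151.3]
tool_rot: [-0.981, -2.984, 0.001]
wrist_force: [1.2, 0.3, -1.1]
grip_width: 0.455
finger_force: 60.8
time: 23.73
tcp_pos: [542.9, 181.3, 150.6]
tool_rot: [1.708, 2.636, 0.001]
wrist_force: [0.5, 0.1, -0.8]
grip_width: 0.452
finger_force: 60.8
time: 24.15
tcp_pos: [644.3, 143.9, 150.2]
tool_rot: [2.316, 2.123, 0.001]
wrist_force: [0.2, 0.3, -1.2]
grip_width: 0.451
finger_force: 60.7
time: 24.57
tcp_pos: [642.2, 144.8, 149.8]
tool_rot: [-2.309, -2.13, 0.001]
wrist_force: [0.1, 0.1, -0.9]
grip_width: 0.452
finger_force: 60.8
gate 0.98 (array([ 6.33748e+02,  9.92000e-01, -7.90000e-02]), np.float64(0.023))
shift [-0.16  0.15 -0.  ] turn [-0.01  0.01  0.16] | at [642.8 144.7 150. ] j [ 0.12  0.53  1.48 -0.    1.14  0.2 ] grip 0.447 F 60.8 W [ 0.1  0.2 -0.8] t 24.7167
```

View pics/g4.png

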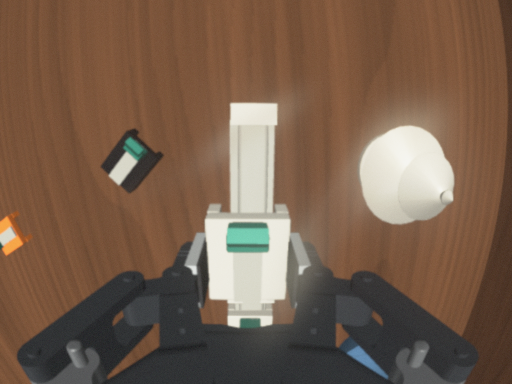

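```bash

python3 -m crank '[[[3,-0.1,0.15,2.5,0,0,0],[3,-0.1,0.15,5,0,0,0],[3,-0.1,0.15,6,0,0,0],[3,-0.1,0.15,6.6,0,0,0],[3,-0.1,0.15,7.0,0,0,0]]]'
python3 -m crank '[[[3,0,0,0.3,0,0,0],[3,0,0,0.5,0,0,0],[3,0,0,0.8,0,0,0],[3,0,0,0.8,0,0,0],[3,0,0,0.8,0,0,0]]]'
python3 -c "
from h import *
to(644.3,143,72,85.1)"
```

```text
time: 25.13
tcp_pos: [644.6, 143.3, 79.3]
tool_rot: [-2.31, -2.129, 0.001]
wrist_force: [-0.5, 0.3, -0.7]
grip_width: 0.457
finger_force: 61.4
time: 25.55
tcp_pos: [645.6, 143.3, 72.9]
tool_rot: [2.31, 2.128, 0.002]
wrist_force: [-1.0, 0.3, 4.4]
grip_width: 0.452
finger_force: 61.8
shift [-0.04 -0.13  0.09] turn [ 0.1  -0.02  0.21] | at [645.6 143.3  72.9] j [ 0.11  0.62  1.53 -0.    0.99  0.2 ] grip 0.452 F 61.8 W [-1.   0.3  4.4] t 25.55
```

```bash

python3 -m crank '[[[3,0,0,0,0,0,0],[6.3,0,0,0,0,0,0],[6.3,0,0,0,0,0,0],[6.3,0,0,0,0,0,0],[6.3,0,0,0,0,0,0]]]'
python3 -m crank '[[[6.3,0,0,-1,0,0,0],[6.3,0,0,-5,0,0,0],[6.3,0,0,-9,0,0,0],[6.3,0,0,-13,0,0,0],[6.3,0,0,-17.8,0,0,0]]]'
python3 -m crank '[[[6.3,-3.9,-1.1,0,0,0,0],[6.3,-7.8,-2.3,0,0,0,0],[6.3,-11.8,-3.5,0,0,0,0],[6.3,-15.7,-4.6,0,0,0,0],[6.3,-19.6,-5.8,0,0,0,0]]]'
python3 -c "
from h import *
im,o=tiles(); cv2.imwrite('pics/g5.png',im)
im,k=gate(230)"
python3 -m crank '[[[6.3,-3.9,-0.5,0,0,0,0],[6.3,-7.8,-0.9,0,0,0,0],[6.3,-11.7,-1.4,0,0,0,0],[6.3,-15.6,-1.9,0,0,0,0],[6.3,-19.3,-2.3,0,0,0,0]]]'
python3 -m crank '[[[6.3,-3.9,-0.5,0,0,0,0],[6.3,-7.8,-0.9,0,0,0,0],[6.3,-11.7,-1.4,0,0,0,0],[6.3,-15.6,-1.9,0,0,0,0],[6.3,-19.5,-2.3,0,0,0,0]]]'
python3 -m crank '[[[6.3,0,0,0,0,0,0],[6.3,0,0,0,0,0,0],[6.3,0,0,0,0,0,0],[6.3,0,0,0,0,0,0],[6.3,0,0,0,0,0,0]]]'
python3 - <<'E'
from h import *
m=eyes.camera_model("wrist"); im=eyes.capture("wrist"); cv2.imwrite("pics/leaf.png",im)
k,px,p=best("wrist","leaf"); print(p,px,k.sum()); roi=np.zeros((384,512),bool); roi[:250]=1
print(fit([("wrist",m,k&roi,roi)],LEAF,[489,-380,-.02],8))
for n,z in [("knuckle_up",95),("knuckle_low",30),("leaf",8),("stand",0),("leaf_edge",65)]:
    print(n,[(round(d["p"],2),np.round(d["pixel"]).tolist(),atz("wrist",d["pixel"],z,m).round().tolist()) for d in eyes.spot_point("wrist",n)][:3])
to(489,-380,250,86)
E
```

```text
time: 25.97
tcp_pos: [644.6, 143.2, 71.5]
tool_rot: [-2.31, -2.129, 0.001]
wrist_force: [0.6, -0.2, -0.4]
grip_width: 0.734
finger_force: 0.0
time: 26.38
tcp_pos: [644.2, 143.1, 245.5]
tool_rot: [-2.31, -2.128, 0.001]
wrist_force: [0.3, -0.6, -0.7]
grip_width: 0.739
finger_force: 0.0
time: 26.8
tcp_pos: [570.1, -48.8, 244.4]
tool_rot: [2.309, 2.129, 0.001]
wrist_force: [1.1, -0.8, -0.2]
grip_width: 0.738
finger_force: 0.0
[  4. 198.] 0.81 254 [64. 72. 83.] (array([533.4  , 180.019,   3.794]), np.float64(0.1)) deg 217.4
[102. 305.] 0.8 2006 [214. 225. 222.] (array([642.237,  23.61 ,   1.551]), np.float64(0.28)) deg 88.9
[73. 63.] 0.8 1211 [103. 156. 195.] (array([331.882, 107.995,  -2.745]), np.float64(0.116)) deg -157.3
[ 44. 306.] 0.6 2080 [209. 218. 212.] (array([649.277,  92.804,   1.444]), np.float64(0.256)) deg 82.7
[  7. 305.] 0.59 725 [205. 215. 209.] (array([655.92 , 157.78 ,  -1.456]), np.float64(0.229)) deg -83.4
gate 0.81 (array([ 6.32574e+02, -1.53400e+00, -9.80000e-02]), np.float64(0.166))
time: 27.47
tcp_pos: [533.0, -238.0, 243.7]
tool_rot: [2.307, 2.132, 0.001]
wrist_
[... 182 characters left out ...]
2
finger_force: 0.0
time: 28.3
tcp_pos: [494.3, -428.4, 243.5]
tool_rot: [-2.308, -2.131, -0.0]
wrist_force: [-0.8, 0.3, -0.3]
grip_width: 0.737
finger_force: 0.0
0.62 [138.9, 237.9] 1983
(array([ 4.90010e+02, -3.77212e+02, -1.08000e-01]), np.float64(0.122))
knuckle_up [(0.66, [196.0, 236.0], [482.0, -441.0, 95.0])]
knuckle_low [(0.6, [178.0, 239.0], [483.0, -438.0, 30.0])]
leaf [(0.78, [126.0, 241.0], [490.0, -379.0, 8.0])]
stand [(0.93, [128.0, 241.0], [490.0, -382.0, 0.0])]
leaf_edge [(0.6, [77.0, 236.0], [491.0, -324.0, 65.0])]
shift [ 4.95 -0.86 -0.63] turn [ 0.01  0.01 -0.67] | at [ 493.5 -430.1  243.7] j [-0.82  0.44  1.39 -0.    1.32 -0.74] grip 0.743 F 0.0 W [ 0.4  0.2 -0. ] t 28.65
```

View pics/leaf.png

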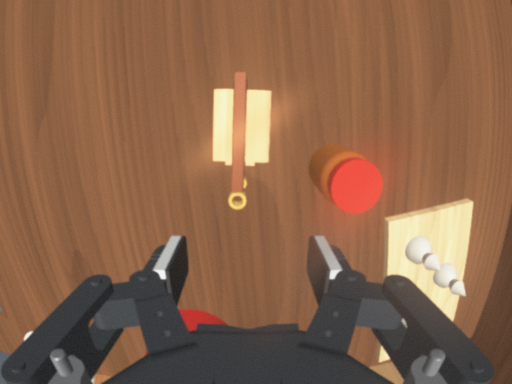

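View pics/g5.png

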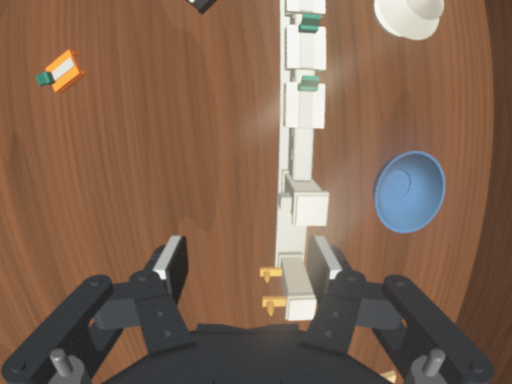

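```bash

python3 - <<'E'
from h import *
m=eyes.camera_model("wrist"); im=eyes.capture("wrist")
a=atz("wrist",(72,240),123,m); b=atz("wrist",(190,238),123,m); c=atz("wrist",(201,237),109,m); print(a,b,c)
d=a-c; yaw=np.degrees(np.arctan2(-d[0],d[1])); print("yaw",yaw,"len",np.hypot(*d[:2]),"mid",c+64/116*d)
hsv=cv2.cvtColor(im,cv2.COLOR_BGR2HSV)
k,_,_=best("wrist","leaf")
for r in (95,110,125,140,155): print(r,np.argwhere(k[r]).ravel()[[0,-1]],hsv[r,225:256,0].tolist())
to(489,-380,180,88)
E
```

```text
[ 495.20295584 -328.25433773  123.        ] [ 484.89297525 -428.6876383   123.        ] [ 482.22159644 -443.19431858  109.        ]
yaw -6.443699263014775 len 115.67071750468527 mid [ 489.38372577 -379.77915673  116.72413793]
95 [234 247] [28, 28, 26, 24, 25, 24, 25, 24, 18, 13, 11, 10, 10, 10, 10, 10, 10, 10, 10, 10, 10, 13, 18, 23, 24, 25, 24, 25, 24, 25, 24]
110 [233 246] [27, 27, 26, 25, 24, 25, 25, 23, 15, 11, 11, 11, 11, 11, 11, 11, 11, 11, 10, 11, 11, 15, 21, 23, 24, 24, 24, 24, 24, 24, 24]
125 [233 246] [27, 26, 25, 24, 24, 24, 24, 21, 14, 12, 12, 12, 12, 12, 12, 12, 12, 12, 12, 12, 13, 17, 22, 24, 23, 24, 23, 23, 23, 23, 23]
140 [233 245] [26, 24, 23, 24, 23, 23, 22, 19, 14, 13, 13, 13, 12, 12, 13, 13, 12, 12, 12, 13, 15, 20, 23, 23, 23, 23, 23, 24, 23, 24, 24]
155 [233 245] [25, 24, 24, 24, 24, 23, 22, 15, 12, 11, 10, 11, 11, 11, 11, 10, 10, 11, 11, 12, 17, 23, 24, 24, 24, 24, 25, 25, 24, 25, 25]
shift [ 4.97 -0.85  6.36] turn [ 0.    0.01 -2.69] | at [ 493.4 -430.3  243.6] j [-0.82  0.44  1.39 -0.    1.32 -0.74] grip 0.735 F 0.0 W [ 0.2 -0.6 -0.2] t 28.75
```

```bash

python3 -m crank '[[[6.3,2,-0.4,2,0,0,1.7],[6.3,4,-0.8,4,0,0,1.7],[6.3,5,-0.85,6,0,0,1.7],[6.3,5,-0.85,6,0,0,1.7],[6.3,5,-0.85,6,0,0,1.7]]]'
python3 -m crank '[[[5,0,0,2,0,0,0],[5,0,0,4,0,0,0],[5,0,0,6.5,0,0,0],[5,0,0,8.4,0,0,0],[5,0,0,8.4,0,0,0]]]'
python3 - <<'E'
from h import *
to(489,-380,100,83.6)
m=eyes.camera_model("wrist"); im=eyes.capture("wrist"); cv2.imwrite("pics/leaf2.png",im)
E
```

```text
time: 29.17
tcp_pos: [488.5, -379.2, 182.9]
tool_rot: [-2.339, -2.094, 0.001]
wrist_force: [-0.1, -0.3, 0.1]
grip_width: 0.742
finger_force: 0.0
time: 29.58
tcp_pos: [488.1, -380.1, 97.4]
tool_rot: [-2.34, -2.091, 0.001]
wrist_force: [-0.3, 0.6, 0.5]
grip_width: 0.582
finger_force: 0.0
shift [ 0.02  0.09 -0.26] turn [-0.16 -0.09 -0.03] | at [ 488.1 -380.1   97.4] j [-0.77  0.54  1.61 -0.    0.99 -0.66] grip 0.582 F 0.0 W [-0.3  0.6  0.5] t 29.5833
```

View pics/leaf2.png

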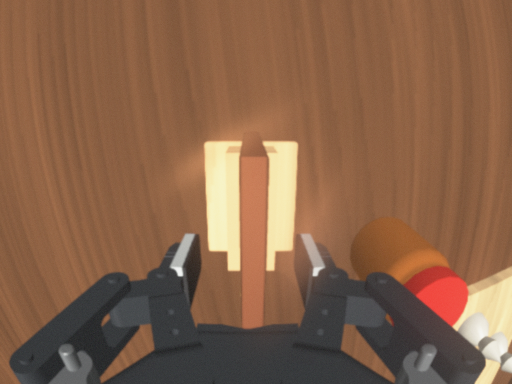

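```bash

python3 -m crank '[[[5,0,0.15,0,0,0,0],[4,0,0.15,0,0,0,0],[0,0,0.15,0,0,0,0],[0,0,0.15,0,0,0,0],[0,0,0.15,0,0,0,0]]]' 80
python3 -m crank '[[[0,0,0,0,0,0,0],[0,0,0,0,0,0,0],[0,0,0,0,0,0,0],[0,0,0,0,0,0,0],[0,0,0,0,0,0,0]]]'
python3 - <<'E'
from h import *
to(489,-380,100,83.6)
m=eyes.camera_model("wrist"); im=eyes.capture("wrist"); cv2.imwrite("pics/leaf3.png",im)
for n in ["knuckle_up","knuckle_low","leaf_edge"]:
    print(n,[(round(d["p"],2),np.round(d["pixel"]).tolist()) for d in eyes.spot_point("wrist",n)][:3])
E
```

```text
time: 30.05
tcp_pos: [491.0, -380.7, 100.9]
tool_rot: [2.34, 2.093, -0.0]
wrist_force: [-0.7, -1.4, 4.2]
grip_width: 0.109
finger_force: 78.6
time: 30.47
tcp_pos: [491.1, -380.7, 100.9]
tool_rot: [2.34, 2.093, -0.0]
wrist_force: [0.3, 0.2, 6.0]
grip_width: 0.104
finger_force: 79.0
shift [ 0.04 -0.21  0.09] turn [0.09 0.09 0.02] | at [ 491.1 -380.7  100.9] j [-0.77  0.54  1.61 -0.    0.99 -0.66] grip 0.104 F 79.0 W [0.3 0.2 6. ] t 30.4667
knuckle_up [(0.24, [198.0, 244.0])]
knuckle_low []
leaf_edge [(0.63, [141.0, 244.0])]
```

```bash

python3 - <<'E'
from h import *
m=eyes.camera_model("wrist"); im=cv2.imread("pics/leaf3.png")
print(im[125:170:2,246:252].mean(1).round().astype(int).tolist())
for r in (145,148,151,154): print(r,atz("wrist",(r,249),123,m)-st()[1])
cv2.imwrite("pics/leaf3c.png",cv2.resize(im[110:300,150:350],None,fx=3,fy=3,interpolation=cv2.INTER_CUBIC))
E
python3 -m crank '[[[0,0,0,-2.5,0,0,0],[0,0,0,-5,0,0,0],[0,0,0,-8,0,0,0],[0,0,0,-11,0,0,0],[0,0,0,-13.5,0,0,0]]]'
python3 -m crank '[[[0,0,0,0,0,0,0],[0,0,0,0,0,0,0],[0,0,0,0,0,0,0],[0,0,0,0,0,0,0],[0,0,0,0,0,0,0]]]'
```

```text
[[83, 118, 173], [84, 121, 176], [83, 119, 176], [81, 116, 173], [81, 116, 174], [82, 116, 175], [82, 116, 175], [81, 115, 174], [80, 114, 173], [78, 112, 170], [78, 111, 169], [77, 109, 166], [74, 106, 163], [74, 105, 161], [73, 104, 159], [83, 116, 183], [88, 125, 199], [87, 125, 199], [90, 126, 200], [89, 125, 200], [89, 125, 200], [88, 124, 200], [89, 126, 201]]
145 [ 6.47897189 58.08510771 22.0990374 ]
148 [ 6.35886725 56.99880751 22.0990374 ]
151 [ 6.2384654  55.90942091 22.0990374 ]
154 [ 6.11774048 54.81671192 22.0990374 ]
time: 31.08
tcp_pos: [490.5, -379.9, 236.5]
tool_rot: [2.341, 2.094, -0.0]
wrist_force: [0.5, -0.8, -1.8]
grip_width: 0.106
finger_force: 79.3
time: 31.5
tcp_pos: [489.6, -379.1, 232.5]
tool_rot: [-2.339, -2.092, 0.001]
wrist_force: [-0.1, 0.1, -2.1]
grip_width: 0.104
finger_force: 79.4
```

View pics/leaf3c.png

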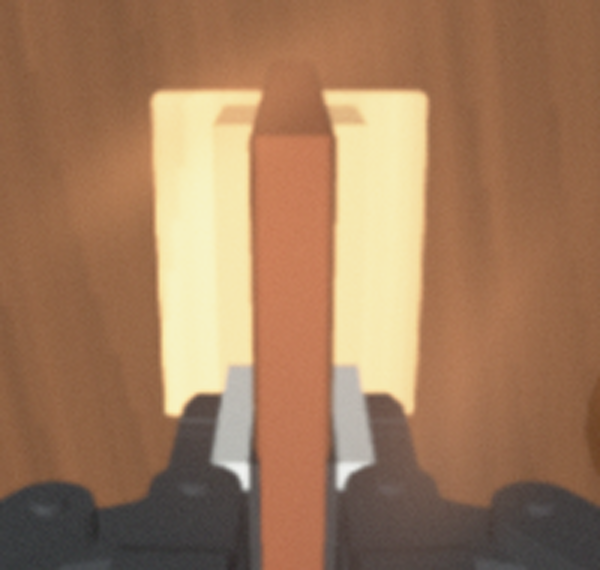

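```bash

python3 -m crank '[[[0,3.5,0.4,0,0,0,-1],[0,7,0.8,0,0,0,-2],[0,10.5,1.2,0,0,0,-3],[0,14,1.6,0,0,0,-4],[0,17.7,2,0,0,0,-4.5]]]'
python3 -m crank '[[[0,0,0,0,0,0,0],[0,0,0,0,0,0,0],[0,0,0,0,0,0,0],[0,0,0,0,0,0,0],[0,0,0,0,0,0,0]]]'
python3 - <<'E'
from h import *
m=eyes.camera_model("wrist"); to(586,-124,232,88); im=eyes.capture("wrist"); cv2.imwrite("pics/pins.png",im)
for n,z in [("pin_up",105),("pin_low",40),("gateway",0)]:
    print(n,[(round(d["p"],2),np.round(d["pixel"],1).tolist(),atz("wrist",d["pixel"],z,m).round(1).tolist()) for d in eyes.spot_point("wrist",n)][:3])
print([proj("wrist",(583.9,-185.5,z),m).round(1).tolist() for z in (40,61,105,126)])
k,_,p=best("wrist","gateway"); roi=np.zeros((384,512),bool); roi[:230,280:]=1
print("gate",p,fit([("wrist",m,k&roi,roi)],GATE,(633,1,-.083)))
cv2.imwrite("pics/pinsc.png",cv2.resize(im[60:260,180:440],None,fx=3,fy=3,interpolation=cv2.INTER_CUBIC))
E
```

```text
time: 31.92
tcp_pos: [529.6, -204.8, 233.2]
tool_rot: [-2.256, -2.183, 0.001]
wrist_force: [1.4, -0.4, -1.7]
grip_width: 0.106
finger_force: 79.3
time: 32.33
tcp_pos: [529.8, -207.5, 234.2]
tool_rot: [-2.259, -2.183, 0.001]
wrist_force: [-0.6, -0.1, -2.5]
grip_width: 0.103
finger_force: 79.3
shift [8.54 5.32 0.21] turn [-0.03  0.01  0.02] | at [ 529.8 -207.5  234.2] j [-0.49  0.33  1.59 -0.    1.22 -0.46] grip 0.103 F 79.3 W [-0.6 -0.1 -2.5] t 32.3333
pin_up [(0.79, [165.1, 305.7], [582.0, -187.8, 105.0])]
pin_low [(0.75, [152.8, 297.6], [585.4, -187.0, 40.0]), (0.41, [165.5, 305.3], [594.3, -201.5, 40.0])]
gateway [(0.78, [3.9, 324.7], [632.1, -2.1, 0.0]), (0.18, [164.1, 305.1], [601.7, -207.9, 0.0])]
[[151.5, 296.2], [154.6, 299.5], [162.5, 307.8], [167.3, 312.7]]
gate 0.65 (array([ 6.32593e+02,  1.18900e+00, -8.10000e-02]), np.float64(0.319))
```

View pics/pinsc.png

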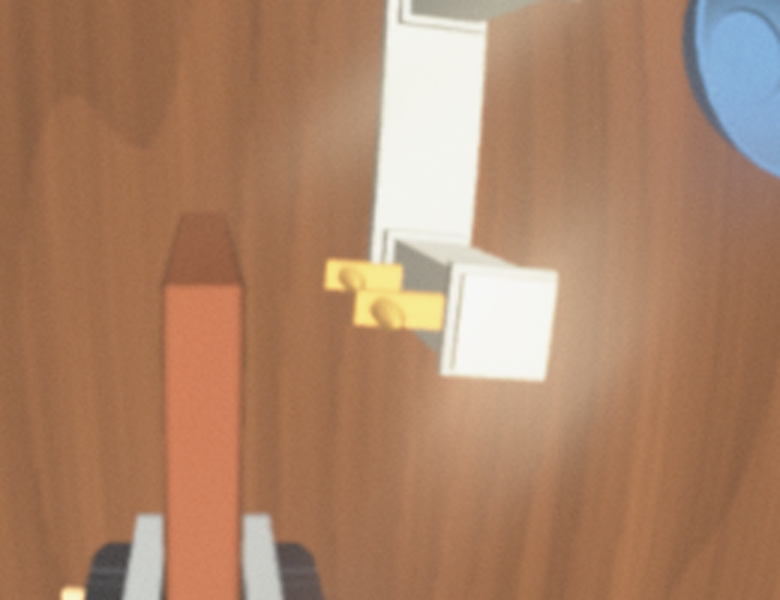

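```bash

python3 -m crank '[[[0,2,1.3,0,0,0,0],[0,4,2.6,0,0,0,0],[0,6,3.9,0,0,0,0],[0,8,5,0,0,0,0],[0,8.6,5.26,0,0,0,0]]]'
python3 -m crank '[[[0,0,0,0,0,0,0],[0,0,0,2,0,0,0],[0,0,0,4,0,0,0],[0,0,0,6,0,0,0],[0,0,0,9,0,0,0]]]'
python3 -m crank '[[[0,0,0,0,0,0,0],[0,0,0,0,0,0,0],[0,0,0,0,0,0,0],[0,0,0,0,0,0,0],[0,0,0,0,0,0,0]]]'
python3 - <<'E'
from h import *
to(585.4,-123.4,140,88)
ims=[]
for c in("side","scene"):
    im=eyes.capture(c); m=eyes.camera_model(c)
    p=proj(c,(583,-186,120),m).astype(int); ims.append(cv2.resize(im[p[0]-35:p[0]+45,p[1]-40:p[1]+40],(400,400),interpolation=cv2.INTER_CUBIC))
    print(c,p,[proj(c,(583.2,-185.6,z),m).round(1).tolist() for z in (61,75,126,140)])
    for n in ["knuckle_up","knuckle_low","pin_up","pin_low"]: print(n,[(round(d["p"],2),np.round(d["pixel"],1).tolist()) for d in eyes.spot_point(c,n)][:2])
cv2.imwrite("pics/hang.png",np.hstack(ims))
E
```

```text
time: 33.0
tcp_pos: [587.1, -119.8, 234.6]
tool_rot: [2.256, 2.186, 0.003]
wrist_force: [-0.2, -0.4, -2.0]
grip_width: 0.109
finger_force: 79.3
time: 33.42
tcp_pos: [588.3, -115.7, 150.3]
tool_rot: [-2.261, -2.175, -0.024]
wrist_force: [-5.6, 56.4, 56.9]
grip_width: 0.108
finger_force: 90.7
time: 33.83
tcp_pos: [586.3, -114.8, 146.1]
tool_rot: [-2.255, -2.177, -0.018]
wrist_force: [4.6, 31.5, 10.8]
grip_width: 0.103
finger_force: 83.8
shift [-0.88 -0.06  0.59] turn [ 0.14 -0.76 -0.03] | at [ 586.3 -114.8  146.1] j [-0.32  0.46  1.62  0.02  1.06 -0.29] grip 0.103 F 83.8 W [ 4.6 31.5 10.8] t 33.8333
side [158 264] [[173.5, 264.3], [170.1, 264.2], [157.4, 263.9], [153.8, 263.9]]
knuckle_up [(0.5, [186.8, 255.7])]
knuckle_low [(0.56, [162.0, 262.5])]
pin_up [(0.97, [162.8, 262.0]), (0.63, [246.4, 227.3])]
pin_low [(0.85, [177.3, 263.2])]
scene [213 225] [[227.6, 227.1], [224.4, 226.8], [212.3, 225.6], [208.8, 225.3]]
knuckle_up [(0.69, [200.2, 230.7])]
knuckle_low [(0.92, [219.7, 225.7]), (0.65, [188.4, 315.7])]
pin_up [(0.94, [218.9, 222.6])]
pin_low [(0.57, [234.0, 225.0])]
```

View pics/hang.png

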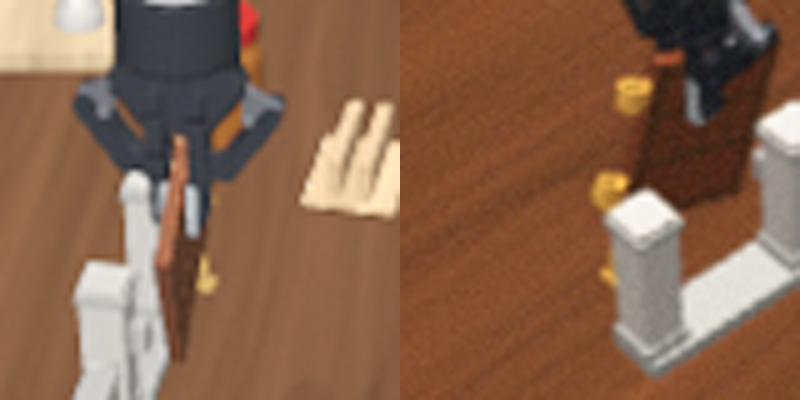

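```bash

python3 -m crank '[[[0,0,0,-1,0,0,0],[0,0,0,-3,0,0,0],[0,0,0,-5,0,0,0],[0,0,0,-7,0,0,0],[0,0,0,-9,0,0,0]]]'
python3 -m crank '[[[0,0,-2,0,0,0,0],[0,0,-5,0,0,0,0],[0,0,-8,0,0,0,0],[0,0,-11,0,0,0,0],[0,0,-13,0,0,0,0]]]'
python3 -m crank '[[[0,0,0,0,0,0,0],[0,0,0,0,0,0,0],[0,0,0,0,0,0,0],[0,0,0,0,0,0,0],[0,0,0,0,0,0,0]]]'
python3 - <<'E'
from h import *
to(585.4,-123.4,140,88)
im=eyes.capture("wrist"); m=eyes.camera_model("wrist"); print(np.round(np.array(m["pose"])[:3,3],1))
a=cv2.resize(im[40:340,130:430],(400,400)); im=eyes.capture("scene")
s=eyes.camera_model("scene"); p=proj("scene",(455,-123,140),s).astype(int)
b=cv2.resize(im[p[0]-40:p[0]+40,p[1]-40:p[1]+40],(400,400),interpolation=cv2.INTER_CUBIC); cv2.imwrite("pics/after.png",np.hstack([a,b])); print(p)
E
```

```text
time: 34.75
tcp_pos: [584.6, -123.2, 235.2]
tool_rot: [-2.258, -2.184, 0.002]
wrist_force: [-0.1, -0.5, -2.4]
grip_width: 0.106
finger_force: 81.9
time: 35.17
tcp_pos: [451.6, -118.2, 234.1]
tool_rot: [-2.257, -2.182, 0.003]
wrist_force: [-0.6, -0.1, -2.1]
grip_width: 0.106
finger_force: 82.0
time: 35.58
tcp_pos: [456.5, -118.3, 234.6]
tool_rot: [2.257, 2.184, 0.0]
wrist_force: [-0.1, 1.0, -1.6]
grip_width: 0.107
finger_force: 82.0
shift [-0.08 12.89  9.47] turn [0.04 0.03 0.11] | at [ 456.5 -118.3  234.6] j [-0.4   0.18  1.79 -0.    1.17 -0.37] grip 0.107 F 82.0 W [-0.1  1.  -1.6] t 35.5833
[458.1 -46.  363.1]
[179 212]
```

View pics/after.png

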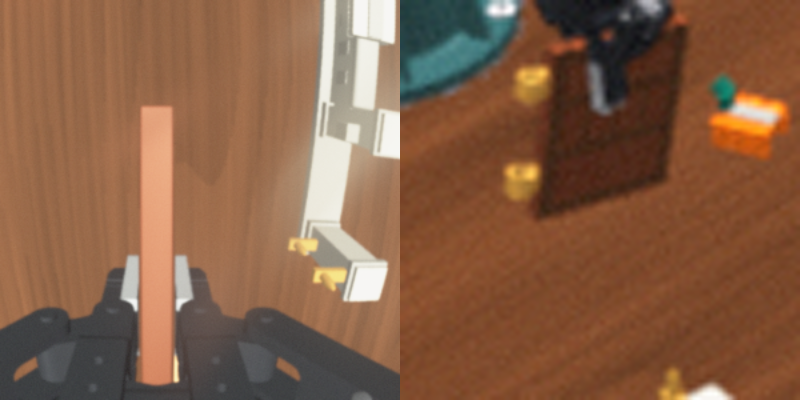

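```bash

python3 -m crank '[[[0,0,0,3,0,0,0],[0,0,0,6,0,0,0],[0,0,0,9,0,0,0],[0,0,0,11,0,0,0],[0,0,0,12,0,0,0]]]' 40
python3 -m crank '[[[0,0,0,0.2,0,0,0],[0,0,0,0.4,0,0,0],[0,0,0,0.6,0,0,0],[0,0,0,0.8,0,0,0],[0,0,0,1.0,0,0,0]]]'
python3 -m crank '[[[0,0,0,0.1,0,0,0],[0,0,0,0.2,0,0,0],[0,0,0,0.3,0,0,0],[0,0,0,0.4,0,0,0],[0,0,0,0.5,0,0,0]]]'
python3 - <<'E'
from h import *
to(456,-118,93,88)
im=eyes.capture("wrist"); cv2.imwrite("pics/bench.png",im)
print(im[125:190:2,248:254].mean(1)[:,2].round().astype(int).tolist())
E
```

```text
time: 36.1
tcp_pos: [454.3, -117.1, 111.8]
tool_rot: [-2.255, -2.182, 0.003]
wrist_force: [0.7, 0.0, -2.0]
grip_width: 0.104
finger_force: 81.9
time: 36.52
tcp_pos: [456.4, -118.1, 105.2]
tool_rot: [2.256, 2.183, 0.001]
wrist_force: [-1.4, -0.6, -1.8]
grip_width: 0.109
finger_force: 81.9
time: 36.93
tcp_pos: [455.6, -117.9, 99.5]
tool_rot: [2.258, 2.184, -0.0]
wrist_force: [0.6, -1.1, -2.8]
grip_width: 0.101
finger_force: 81.9
shift [-0.01  0.04  0.65] turn [0.01 0.01 0.1 ] | at [ 455.6 -117.9   99.5] j [-0.4   0.37  1.94 -0.    0.82 -0.37] grip 0.101 F 81.9 W [ 0.6 -1.1 -2.8] t 36.9333
[224, 224, 224, 224, 224, 225, 226, 227, 228, 229, 230, 230, 230, 230, 231, 232, 232, 232, 232, 231, 231, 231, 231, 230, 230, 230, 230, 231, 230, 230, 230, 229, 230]
```

```bash

python3 -m crank '[[[0,0,0,0.1,0,0,0],[0,0,0,0.2,0,0,0],[0,0,0,0.3,0,0,0],[0,0,0,0.4,0,0,0],[0,0,0,0.5,0,0,0]]]'
python3 -m crank '[[[0,0,0,0.1,0,0,0],[0,0,0,0.2,0,0,0],[0,0,0,0.3,0,0,0],[0,0,0,0.4,0,0,0],[0,0,0,0.4,0,0,0]]]'
python3 - <<'E'
from h import *
to(456,-118,93,88)
im=eyes.capture("scene"); s=eyes.camera_model("scene"); p=proj("scene",(455,-123,50),s).astype(int)
b=cv2.resize(im[p[0]-40:p[0]+40,p[1]-40:p[1]+40],(560,560),interpolation=cv2.INTER_CUBIC); cv2.imwrite("pics/bench2.png",b)
E
```

```text
time: 37.4
tcp_pos: [456.6, -119.1, 96.5]
tool_rot: [2.254, 2.184, -0.001]
wrist_force: [-5.7, -4.8, 33.4]
grip_width: 0.107
finger_force: 86.9
time: 37.82
tcp_pos: [457.7, -121.7, 94.7]
tool_rot: [2.248, 2.183, -0.003]
wrist_force: [-11.3, -12.1, 46.7]
grip_width: 0.103
finger_force: 88.7
shift [ 0.37 -0.18  0.17] turn [0.26 0.42 0.32] | at [ 457.7 -121.7   94.7] j [-0.4   0.38  1.95 -0.01  0.81 -0.37] grip 0.103 F 88.7 W [-11.3 -12.1  46.7] t 37.8167
```

View pics/bench2.png

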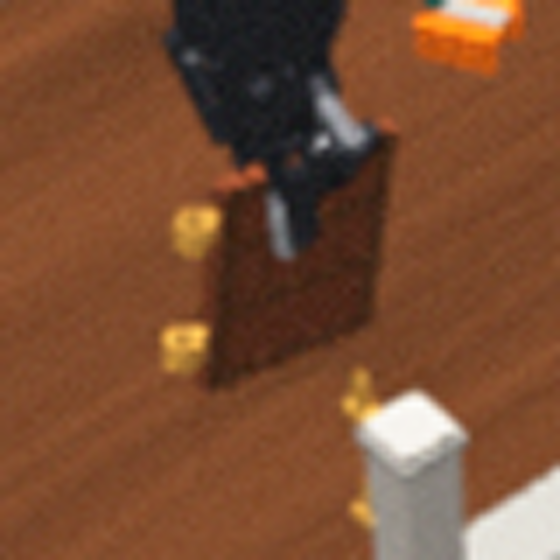

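```bash

python3 -m crank '[[[1.3,0,0,0,0,0,0],[1.5,0,0,0,0,0,0],[1.6,0,0,0,0,0,0],[1.6,0,0,0,0,0,0],[1.6,0,0,0,0,0,0]]]' 60
python3 -m crank '[[[1.6,0,0,-0.1,0,0,0],[1.6,0,0,-0.1,0,0,0],[1.6,0,0,-0.1,0,0,0],[1.6,0,0,-0.1,0,0,0],[1.6,0,0,-0.1,0,0,0]]]'
python3 -m crank '[[[0,0,0,0,0,0,0],[0,0,0,0,0,0,0],[0,0,0,0,0,0,0],[0,0,0,0,0,0,0],[0,0,0,0,0,0,0]]]' 60
python3 - <<'E'
from h import *
to(456,-118,93,88)
im=eyes.capture("wrist"); m=eyes.camera_model("wrist")
print(im[125:190:2,246:252].mean(1)[:,2].round().astype(int).tolist())
print({r:np.round(atz("wrist",(r,248),115,m)-st()[1],1)[1] for r in range(140,180,4)})
E
```

```text
time: 38.28
tcp_pos: [455.3, -117.6, 90.1]
tool_rot: [-2.257, -2.184, 0.001]
wrist_force: [0.3, 0.6, 0.1]
grip_width: 0.192
finger_force: 0.0
time: 38.7
tcp_pos: [455.5, -117.8, 91.4]
tool_rot: [-2.258, -2.184, 0.0]
wrist_force: [0.3, -0.5, -0.4]
grip_width: 0.189
finger_force: 0.0
time: 39.12
tcp_pos: [455.7, -117.9, 91.5]
tool_rot: [2.258, 2.184, 0.0]
wrist_force: [0.6, 0.8, -0.7]
grip_width: 0.11
finger_force: 58.7
shift [-0.01  0.03 -0.15] turn [0.02 0.01 0.11] | at [ 455.7 -117.9   91.5] j [-0.4   0.39  1.95 -0.    0.8  -0.37] grip 0.11 F 58.7 W [ 0.6  0.8 -0.7] t 39.1167
[144, 143, 143, 142, 143, 143, 143, 142, 142, 140, 141, 142, 141, 142, 140, 139, 139, 140, 139, 140, 139, 140, 139, 141, 140, 140, 140, 141, 141, 142, 142, 142, 141]
{140: np.float64(60.4), 144: np.float64(59.0), 148: np.float64(57.5), 152: np.float64(56.1), 156: np.float64(54.7), 160: np.float64(53.2), 164: np.float64(51.7), 168: np.float64(50.3), 172: np.float64(48.8), 176: np.float64(47.3)}
```

```bash

python3 - <<'E'
from h import *
im=eyes.capture("wrist"); m=eyes.camera_model("wrist")
for d in eyes.cut_out("wrist","leaf"):
    q=np.argwhere(d["region"]); print("wrist",round(d["p"],2),len(q),q.min(0),q.max(0))
for r in (120,150,180,210): print(r,im[r,200:300:6].astype(int)[:,1:].tolist())
for c in("scene","side"):
    eyes.capture(c); s=eyes.camera_model(c)
    for n in ["knuckle_up","knuckle_low","leaf_edge","leaf"]: print(c,n,[(round(d["p"],2),np.round(d["pixel"],1).tolist()) for d in eyes.spot_point(c,n)][:2])
    l={"ku":(-64,87),"kl":(-64,22),"e":(52,57.5),"o":(0,0)}
    print({k:proj(c,(455.7+y*.035,-116+y,z),s).round(1).tolist() for k,(y,z) in l.items()})
E
```

```text
wrist 0.78 4174 [153 233] [327 262]
wrist 0.36 21637 [  0 395] [363 511]
120 [[106, 153], [108, 156], [99, 142], [100, 146], [104, 152], [102, 149], [99, 146], [102, 148], [99, 144], [99, 141], [101, 146], [103, 147], [96, 142], [100, 145], [100, 146], [98, 141], [101, 148]]
150 [[106, 153], [104, 151], [99, 145], [103, 153], [105, 153], [106, 154], [103, 149], [104, 150], [98, 141], [95, 137], [100, 145], [101, 145], [96, 139], [101, 143], [99, 143], [97, 141], [100, 146]]
180 [[107, 157], [101, 147], [105, 154], [111, 159], [106, 154], [108, 155], [92, 136], [92, 143], [87, 140], [86, 139], [96, 139], [100, 147], [97, 140], [96, 141], [97, 143], [94, 138], [101, 146]]
210 [[107, 155], [104, 153], [106, 152], [108, 156], [107, 156], [107, 154], [119, 193], [124, 201], [122, 199], [125, 201], [99, 151], [111, 159], [108, 155], [106, 153], [105, 155], [103, 151], [103, 150]]
scene knuckle_up [(0.87, [204.4, 198.5])]
scene knuckle_low [(0.79, [218.9, 197.3]), (0.54, [216.1, 226.8])]
scene leaf_edge [(0.72, [194.5, 225.9]), (0.33, [234.2, 226.9])]
scene leaf [(0.86, [215.2, 215.3]), (0.21, [258.0, 294.3])]
{'ku': [200.3, 200.4], 'kl': [214.8, 202.6], 'e': [190.3, 228.9], 'o': [210.1, 218.3]}
side knuckle_up []
side knuckle_low [(0.46, [185.2, 300.4])]
side leaf_edge [(0.6, [196.0, 298.2])]
side leaf [(0.46, [199.0, 301.1])]
{'ku': [170.6, 303.1], 'kl': [186.2, 302.3], 'e': [199.9, 299.3], 'o': [203.3, 300.2]}
```

```bash
cat >> h.py <<'E'
def leafpose(cams=("wrist","scene","side"),x0=(0,-92,0)):
    "held leaf: u = leaf-origin offset along tool x, w = height of origin rel. TCP, phi = tilt (leaf z toward tool +x), deg"
    s,t,r=st(); X=r.as_matrix()[:,0]; yaw=np.arctan2(X[1],X[0])-np.pi/2; Rz=R.from_euler("z",yaw).as_matrix()
    V=[]
    for c in cams:
        m=eyes.camera_model(c); im=eyes.capture(c); D=eyes.cut_out(c,"leaf")
        if not D: print(c,"none"); continue
        g=proj(c,t+[0,0,-60],m); D=[d for d in D if np.hypot(*(np.array(d["pixel"])-g))<90]
        if not D: print(c,"far"); continue
        k=np.array(D[0]["region"]); f=np.zeros((384,512),np.uint8)
        p=np.array([proj(c,t+Rz@np.array([x,y,z]),m)[::-1] for x in(-30,30) for y in(-20,20) for z in(-22,60)])
        roi=np.ones((384,512),bool)
        if c=="wrist": roi[235:]=0
        else: cv2.fillConvexPoly(f,cv2.convexHull(p.round().astype(np.int32)),1); roi=f==0
        V.append((c,m,(k&roi).repeat(2,0).repeat(2,1),roi.repeat(2,0).repeat(2,1)))
    def f(v,show=False):
        Q=Rz@R.from_euler("x",-v[2],degrees=True).as_matrix(); e=[]
        for c,m,k,roi in V:
            im=np.zeros((768,1024),np.uint8)
            for b in LEAF:
                P=[(proj(c,t+Rz@np.array([0,v[0],v[1]])+Q@np.array([x,y,z]),m)[::-1]+.5)*2 for x in b[:2] for y in b[2:4] for z in b[4:]]
                cv2.fillConvexPoly(im,cv2.convexHull(np.round(P).astype(np.int32)),1)
            e.append((((im>0)^k)&roi).sum()/k.sum())
        return e if show else sum(e)
    best=None
    for ph in(-12,-4,4,12):
        v=np.array([x0[0],x0[1],ph],float)
        for sc in(1,.4): q=minimize(f,v,method="Nelder-Mead",options=dict(initial_simplex=[v]+[v+sc*d for d in np.diag([10,8,6])],xatol=.05,fatol=1e-4)); v=q.x
        if best is None or q.fun<best.fun: best=q
    print("u,w,phi",best.x.round(2),np.round(f(best.x,True),3)); return best.x
E
python3 - <<'E'
from h import *
leafpose(); leafpose(("scene",)); leafpose(("wrist",))
E
```

```text
u,w,phi [-14.56 -90.34   2.  ] [0.122 0.119 0.345]
u,w,phi [-11.19 -92.09  -0.41] [0.072]
u,w,phi [-13.18 -83.48  -0.98] [0.11]
```

```bash

python3 - <<'E'
from h import *
im=eyes.capture("wrist"); m=eyes.camera_model("wrist"); s,t,r=st()
v=im[150:230,240:256,2].astype(float).mean(1); d=np.diff(cv2.GaussianBlur(v[:,None],(1,5),0).ravel()); i=d.argmax(); row=150+i+.5+.5; print("row",row,d[i].round(1))
c=im[int(row)+4:int(row)+14,215:285,2].astype(float).mean(0); e=np.argwhere(c>180).ravel()+215; col=e.mean(); print("col",e.min(),e.max())
p=r.inv().apply(atz("wrist",(row,col),115,m)-t); print("corner tool",p.round(2),"u",p[0]-52)
E
python3 -m crank '[[[0,0,0,-1,0,0,0],[0,0,0,-2,0,0,0],[0,0,0,-3,0,0,0],[0,0,0,-4,0,0,0],[0,0,0,-5,0,0,0]]]'
python3 -m crank '[[[0,0,0,0,0,0,0],[0,0,0,0,0,0,0],[0,0,0,0,0,0,0],[0,0,0,0,0,0,0],[0,0,0,0,0,0,0]]]'
python3 - <<'E'
from h import *
leafpose(("scene","wrist")); to(583.2-100,-185.6+76,141.5,88)
E
```

```text
row 199.0 16.0
col 236 258
corner tool [ 38.54  -0.77 -23.48] u -13.456850169733734
time: 40.73
tcp_pos: [454.4, -117.3, 141.4]
tool_rot: [-2.256, -2.183, 0.002]
wrist_force: [0.2, 0.4, -1.2]
grip_width: 0.11
finger_force: 58.5
time: 41.15
tcp_pos: [455.0, -117.6, 140.8]
tool_rot: [-2.257, -2.183, 0.001]
wrist_force: [0.5, -0.3, -2.5]
grip_width: 0.108
finger_force: 58.5
u,w,phi [-13.64 -94.08   1.07] [0.084 0.096]
shift [ 0.91  2.75 -0.03] turn [-0.03 -0.01  0.11] | at [ 455.4 -117.7  141.2] j [-0.4   0.31  1.9  -0.    0.93 -0.37] grip 0.11 F 58.5 W [ 0.5  0.8 -2.1] t 41.35
```

```bash

python3 -m crank '[[[0,0.5,2,0,0,0,0],[0,1,4,0,0,0,0],[0,1.4,6,0,0,0,0],[0,1.4,8,0,0,0,0],[0,1.4,9,0,0,0,0]]]'
python3 -m crank '[[[0,0,1,0,0,0,0],[0,0,2,0,0,0,0],[0,0,3,0,0,0,0],[0,0,3.7,0,0,0,0],[0,0,4,0,0,0,0]]]'
python3 -m crank '[[[0,0,0,0,0,0,0],[0,0,0,0,0,0,0],[0,0,0,0,0,0,0],[0,0,0,0,0,0,0],[0,0,0,0,0,0,0]]]'
python3 - <<'E'
from h import *
to(586.2,-108.1,141.5,88)
s,t,r=st(); X=r.as_matrix()[:,0]; kn=t-77.6*X; print("knuckle est",kn[:2])
for c in("side","scene"):
    eyes.capture(c); m=eyes.camera_model(c)
    for n,z in [("knuckle_up",87),("knuckle_low",22),("pin_up",105),("pin_low",40)]:
        P=(kn[0],kn[1],t[2]-91.5+z) if "kn" in n else (583.2,-185.6,z)
        print(c,n,proj(c,P,m).round(1),[(round(d["p"],2),np.round(d["pixel"],1).tolist()) for d in eyes.spot_point(c,n)][:2])
leafpose(("scene","wrist"),(-13,-92))
E
```

```text
time: 41.77
tcp_pos: [548.7, -106.9, 141.6]
tool_rot: [2.256, 2.184, 0.002]
wrist_force: [0.6, 0.3, -2.2]
grip_width: 0.109
finger_force: 58.8
time: 42.18
tcp_pos: [586.9, -108.3, 141.5]
tool_rot: [2.258, 2.184, 0.0]
wrist_force: [-0.4, -0.6, -1.7]
grip_width: 0.11
finger_force: 58.7
time: 42.6
tcp_pos: [585.5, -108.1, 141.5]
tool_rot: [-2.258, -2.184, 0.001]
wrist_force: [-0.5, -0.7, -2.3]
grip_width: 0.107
finger_force: 58.8
shift [-0.    0.07  0.  ] turn [-0.02  0.01  0.11] | at [ 585.5 -108.1  141.5] j [-0.3   0.46  1.63 -0.    1.05 -0.27] grip 0.107 F 58.8 W [-0.5 -0.7 -2.3] t 42.6
knuckle est [ 582.92077875 -185.62497721]
side knuckle_up [154.6 264. ] [(0.84, [155.4, 266.7])]
side knuckle_low [170.8 264.3] [(0.59, [247.7, 227.3]), (0.58, [170.3, 263.1])]
side pin_up [162.7 264. ] [(0.58, [164.8, 262.3])]
side pin_low [178.5 264.4] [(0.88, [180.4, 262.9])]
scene knuckle_up [209.5 225.3] [(0.59, [210.8, 223.7])]
scene knuckle_low [225.  226.8] [(0.69, [225.9, 225.7]), (0.34, [217.1, 279.6])]
scene pin_up [217.3 226.1] [(0.82, [220.0, 229.4]), (0.33, [262.8, 162.3])]
scene pin_low [232.3 227.5] [(0.8, [229.8, 229.9])]
u,w,phi [-15.38 -92.54   2.5 ] [0.442 0.092]
```

```bash

python3 -m crank '[[[0,0,0.05,0.3,0,0,0],[0,0,0.05,0.6,0,0,0],[0,0,0.05,0.9,0,0,0],[0,0,0.05,1.1,0,0,0],[0,0,0.05,1.3,0,0,0]]]'
python3 -c "
from h import *
to(585.9,-108.1,109.5,88)"
```

```text
time: 43.72
tcp_pos: [586.2, -108.1, 128.0]
tool_rot: [-2.257, -2.184, 0.001]
wrist_force: [0.4, -0.4, -2.3]
grip_width: 0.107
finger_force: 58.8
shift [-0.   -0.03  1.85] turn [-0.04 -0.    0.11] | at [ 586.2 -108.1  128. ] j [-0.3   0.48  1.64 -0.    1.02 -0.26] grip 0.107 F 58.8 W [ 0.4 -0.4 -2.3] t 43.7167
```

```bash

python3 -m crank '[[[0,0,0,0.1,0,0,0],[0,0,0,0.2,0,0,0],[0,0,0,0.3,0,0,0],[0,0,0,0.4,0,0,0],[0,0,0,0.5,0,0,0]]]'
python3 -c "
from h import *
to(585.9,-108.1,109.5,88)"
```

```text
time: 44.13
tcp_pos: [586.5, -108.2, 123.5]
tool_rot: [2.258, 2.184, -0.0]
wrist_force: [-0.5, -1.2, -1.8]
grip_width: 0.108
finger_force: 58.8
shift [ 0.   -0.06  1.4 ] turn [0.01 0.01 0.11] | at [ 586.5 -108.2  123.5] j [-0.3   0.48  1.65 -0.    1.01 -0.26] grip 0.108 F 58.8 W [-0.5 -1.2 -1.8] t 44.1333
```

```bash

python3 -m crank '[[[0,0,0,0.15,0,0,0],[0,0,0,0.3,0,0,0],[0,0,0,0.45,0,0,0],[0,0,0,0.6,0,0,0],[0,0,0,0.7,0,0,0]]]'
python3 -c "
from h import *
to(585.9,-108.1,109.5,88)"
```

```text
time: 44.55
tcp_pos: [586.4, -108.1, 116.2]
tool_rot: [-2.258, -2.184, 0.0]
wrist_force: [-0.2, -0.2, -1.6]
grip_width: 0.109
finger_force: 58.8
shift [-0.   -0.05  0.67] turn [-0.01  0.    0.11] | at [ 586.4 -108.1  116.2] j [-0.3   0.49  1.65 -0.    1.   -0.27] grip 0.109 F 58.8 W [-0.2 -0.2 -1.6] t 44.55
```

```bash

python3 -m crank '[[[0,0,0,0.15,0,0,0],[0,0,0,0.3,0,0,0],[0,0,0,0.45,0,0,0],[0,0,0,0.6,0,0,0],[0,0,0,0.72,0,0,0]]]'
python3 -m crank '[[[0,-0.15,0,0,0,0,0],[0,-0.3,0,0,0,0,0],[0,-0.3,0,0,0,0,0],[0,-0.3,0,0,0,0,0],[0,-0.3,0,0,0,0,0]]]'
python3 -m crank '[[[0,0.3,0,0,0,0,0],[0,0.3,0,0,0,0,0],[0,0.3,0,0,0,0,0],[0,0.3,0,0,0,0,0],[0,0.3,0,0,0,0,0]]]'
python3 -c "
from h import *
to(585.9,-108.1,109.5,88)"
```

```text
time: 44.97
tcp_pos: [586.5, -108.0, 109.2]
tool_rot: [2.258, 2.184, 0.0]
wrist_force: [-1.2, 3.8, 5.9]
grip_width: 0.108
finger_force: 59.9
time: 45.38
tcp_pos: [586.6, -109.7, 109.7]
tool_rot: [-2.257, -2.183, -0.003]
wrist_force: [0.3, 6.7, 1.6]
grip_width: 0.11
finger_force: 59.5
time: 45.8
tcp_pos: [586.6, -108.2, 109.4]
tool_rot: [2.258, 2.184, 0.0]
wrist_force: [0.1, 2.2, 1.7]
grip_width: 0.108
finger_force: 59.1
shift [ 0.01 -0.07 -0.01] turn [0.02 0.   0.1 ] | at [ 586.6 -108.2  109.4] j [-0.3   0.5   1.66  0.    0.98 -0.27] grip 0.108 F 59.1 W [0.1 2.2 1.7] t 45.8
```

```bash

python3 -m crank '[[[1.2,0,0,0,0,0,0],[1.6,0,0,0,0,0,0],[2.2,0,0,0,0,0,0],[3,0,0,0,0,0,0],[3.5,0,0,0,0,0,0]]]'
python3 -m crank '[[[3.5,0,0,0,0,0,0],[3.5,0,0,-1,0,0,0],[3.5,0,0,-2.5,0,0,0],[3.5,0,0,-4,0,0,0],[3.5,0,0,-6,0,0,0]]]'
python3 -m crank '[[[3.5,0,0,-3,0,0,0],[3.5,0,0,-6,0,0,0],[3.5,0,0,-9,0,0,0],[3.5,-1,-2,-11,0,0,0],[3.5,-2,-5,-12,0,0,0]]]'
python3 -m crank '[[[3.5,-2,-1,0,0,0,0],[3.5,-4,-2,0,0,0,0],[3.5,-5,-3,0,0,0,0],[3.5,-5,-3,0,0,0,0],[3.5,-5,-3,0,0,0,0]]]'
python3 - <<'E'
from h import *
to(585.9,-108.1,109.5,88)
im,o=tiles()
# leaf absolute fit, hung: z0=18
V=[]
for c in("wrist","scene","side"):
    if c!="wrist": eyes.capture(c)
    D=eyes.cut_out(c,"leaf"); m=eyes.camera_model(c); P=proj(c,(585.5,-122,80),m)
    D=sorted(D,key=lambda d:np.hypot(*(np.array(d["pixel"])-P)))
    if not D: continue
    k=np.array(D[0]["region"]); print(c,D[0]["p"],k.sum(),np.round(D[0]["pixel"]),P.round())
    w=(c,m,k,None); V.append(w); print(fit([w],LEAF,[585.5,-122,-.05],18))
    for n,z in [("knuckle_up",105),("knuckle_low",40),("leaf_edge",75.5)]: print(n,[(round(d["p"],2),np.round(d["pixel"],1).tolist(),atz(c,d["pixel"],z,m).round().tolist()) for d in eyes.spot_point(c,n)][:1])
print(fit(V,LEAF,[585.5,-122,-.05],18))
E
```

```text
time: 46.22
tcp_pos: [586.4, -108.3, 109.2]
tool_rot: [2.258, 2.184, -0.0]
wrist_force: [0.3, 0.4, -0.4]
grip_width: 0.411
finger_force: 0.0
time: 46.63
tcp_pos: [585.8, -107.9, 169.7]
tool_rot: [-2.257, -2.183, 0.002]
wrist_force: [0.0, -0.0, 0.9]
grip_width: 0.411
finger_force: 0.0
time: 47.05
tcp_pos: [539.0, -127.3, 293.6]
tool_rot: [2.251, 2.181, 0.006]
wrist_force: [-0.1, -1.3, 1.0]
grip_width: 0.41
finger_force: 0.0
time: 47.47
tcp_pos: [503.9, -175.5, 289.6]
tool_rot: [-2.26, -2.182, -0.001]
wrist_force: [1.0, 0.4, -0.3]
grip_width: 0.41
finger_force: 0.0
shift [ 7.01  7.96 18.02] turn [ 0.02 -0.02  0.01] | at [ 503.9 -175.5  289.6] j [-0.47  0.22  1.59  0.    1.33 -0.43] grip 0.41 F 0.0 W [ 1.   0.4 -0.3] t 47.4667
[ 11. 350.] 0.89 976 [227. 232. 234.] (array([652.643,  37.583,   3.063]), np.float64(0.056)) deg 175.5
[127. 319.] 0.35 3121 [ 89. 118. 159.] (array([ 601.761, -148.875,   -1.511]), np.float64(0.653)) deg -86.6
wrist 0.95 3184 [128. 319.] [123. 317.]
(array([ 5.84007e+02, -1.19607e+02, -2.00000e-03]), np.float64(0.099))
knuckle_up [(0.84, [179.4, 320.4], [585.0, -182.0, 105.0])]
knuckle_low [(0.86, [172.5, 308.7], [585.0, -189.0, 40.0])]
leaf_edge [(0.84, [78.7, 314.2], [584.0, -70.0, 76.0])]
scene 0.82 641 [211. 245.] [213. 242.]
(array([ 5.87807e+02, -1.19852e+02,  4.60000e-02]), np.float64(0.42))
knuckle_up [(0.59, [217.7, 223.7], [579.0, -191.0, 105.0])]
knuckle_low [(0.71, [217.3, 228.6], [538.0, -140.0, 40.0])]
leaf_edge [(0.82, [203.7, 253.5], [578.0, -66.0, 76.0])]
side 0.74 283 [181. 262.] [180. 261.]
(array([ 5.87300e+02, -1.22723e+02,  2.50000e-02]), np.float64(0.203))
knuckle_up []
knuckle_low [(0.84, [177.1, 262.0], [592.0, -193.0, 40.0])]
leaf_edge [(0.71, [194.5, 257.1], [588.0, -54.0, 76.0])]
(array([ 5.85905e+02, -1.18900e+02,  2.60000e-02]), np.float64(0.829))
```

```bash

python3 -m crank '[[[3.5,4,2,0,0,0,0],[3.5,8,4,0,0,0,0],[3.5,12,5,0,0,0,0],[3.5,16,6,0,0,0,0],[3.5,18,6,0,0,0,0]]]'
python3 -m crank '[[[3.5,0,0,0,0,0,0],[3.5,0,0,0,0,0,0],[3.5,0,0,0,0,0,0],[3.5,0,0,0,0,0,0],[3.5,0,0,0,0,0,0]]]'
python3 - <<'E'
from h import *
m=eyes.camera_model("wrist"); im=eyes.capture("wrist"); print(st()[1].round())
Rz=R.from_euler("z",-.082).as_matrix()
for d in eyes.cut_out("wrist","tile1"):
    k=np.array(d["region"]); hsv=cv2.cvtColor(im,cv2.COLOR_BGR2HSV); kk=cv2.dilate(k.astype(np.uint8),np.ones((15,15)))>0
    g=kk&(abs(hsv[...,0].astype(int)-82)<18)&(hsv[...,1]>60)
    c=atz("wrist",d["pixel"],70,m); gc=np.argwhere(g).mean(0) if g.any() else [np.nan]*2
    for z in (53,) : f=fit([("wrist",m,k|g,None)],TILE,[c[0],c[1],1.49],z)
    print(round(d["p"],2),np.round(d["pixel"]),"green",np.round(gc),f,"in coping",(Rz.T@(np.array([f[0][0],f[0][1],0])-[633,1,0])-[0,72,0]).round(1))
E
```

```text
time: 48.68
tcp_pos: [571.6, 5.9, 289.3]
tool_rot: [-2.257, -2.186, -0.003]
wrist_force: [-0.7, -0.3, 0.2]
grip_width: 0.414
finger_force: 0.0
time: 49.1
tcp_pos: [570.0, 1.3, 289.3]
tool_rot: [2.259, 2.182, -0.0]
wrist_force: [0.3, 0.4, 1.0]
grip_width: 0.409
finger_force: 0.0
[570.   1. 289.]
0.97 [ 36. 304.] green [ 18. 310.] (array([642.756, 155.704,   1.507]), np.float64(0.092)) in coping [-2.9 83.   0. ]
0.94 [ 28. 215.] green [ 17. 225.] (array([540.143, 165.783,   1.425]), np.float64(0.459)) in coping [-106.    84.6    0. ]
0.73 [ 98. 303.] green [ 77. 310.] (array([638.974,  82.095,   1.507]), np.float64(0.071)) in coping [-0.7  9.3  0. ]
0.63 [148. 302.] green [134. 305.] (array([633.068,  22.392,   1.51 ]), np.float64(0.055)) in coping [ -1.7 -50.7   0. ]
0.63 [98. 83.] green [105.  67.] (array([358.969, 106.78 ,   1.266]), np.float64(0.421)) in coping [-281.8   11.     0. ]
```

```bash

python3 -m crank '[[[3.5,3,1.5,0,0,0,0],[3.5,6,3,0,0,0,0],[3.5,9,4.5,0,0,0,0],[3.5,11,6,0,0,0,0],[3.5,11,6,0,0,0,0]]]'
python3 -m crank '[[[3.5,0,0,0,0,0,0],[3.5,0,0,0,0,0,0],[3.5,0,0,0,0,0,0],[3.5,0,0,0,0,0,0],[3.5,0,0,0,0,0,0]]]'
python3 - <<'E'
from h import *
m=eyes.camera_model("wrist"); im=eyes.capture("wrist"); print(st()[1].round())
Rz=R.from_euler("z",-.082).as_matrix(); hsv=cv2.cvtColor(im,cv2.COLOR_BGR2HSV)
for d in eyes.cut_out("wrist","tile1"):
    k=np.array(d["region"]); kk=cv2.dilate(k.astype(np.uint8),np.ones((15,15)))>0
    g=kk&(abs(hsv[...,0].astype(int)-82)<18)&(hsv[...,1]>60); c=atz("wrist",d["pixel"],70,m)
    for z in (46,53,65): f=fit([("wrist",m,k|g,None)],TILE,[c[0],c[1],1.49],z); print(z,f,(Rz.T@(np.array([f[0][0],f[0][1],0])-[633,1,0])-[0,72,0]).round(1))
E
```

```text
time: 49.62
tcp_pos: [636.3, 113.6, 289.1]
tool_rot: [2.256, 2.186, 0.005]
wrist_force: [-0.2, 0.0, 0.9]
grip_width: 0.412
finger_force: 0.0
time: 50.03
tcp_pos: [633.3, 109.5, 289.5]
tool_rot: [2.259, 2.183, -0.0]
wrist_force: [0.5, -0.6, -0.3]
grip_width: 0.407
finger_force: 0.0
[633. 110. 290.]
46 (array([632.955,  17.197,   1.527]), np.float64(0.108)) [ -1.4 -55.9   0. ]
53 (array([632.915,  19.82 ,   1.507]), np.float64(0.129)) [ -1.6 -53.3   0. ]
65 (array([632.934,  25.052,   1.534]), np.float64(0.175)) [ -2. -48.   0.]
46 (array([639.5  ,  79.295,   1.493]), np.float64(0.072)) [0.1 6.6 0. ]
53 (array([639.238,  81.216,   1.484]), np.float64(0.1)) [-0.4  8.5  0. ]
65 (array([639.181,  85.411,   1.525]), np.float64(0.173)) [-0.8 12.6  0. ]
46 (array([359.65 , 114.133,   1.718]), np.float64(0.488)) [-281.7   18.4    0. ]
53 (array([364.881, 117.755,   1.707]), np.float64(0.523)) [-276.8   22.4    0. ]
65 (array([372.753, 117.773,   1.737]), np.float64(0.584)) [-268.9   23.1    0. ]
46 (array([642.782, 153.151,   1.475]), np.float64(0.075)) [-2.7 80.4  0. ]
53 (array([642.892, 153.825,   1.479]), np.float64(0.079)) [-2.7 81.1  0. ]
65 (array([642.384, 155.456,   1.474]), np.float64(0.118)) [-3.3 82.7  0. ]
```

```bash
python3 -c "
from h import *
print(job.finish_job())"
```

```text
the job is handed in; nothing more can be done
None
```

I handed the job in at about 50 s: all three tiles present measured astride the coping and fully down with tails away from the opening, and the leaf hung on both pins and closed, but `finish_job` gave no verdict. My first try at hanging the leaf hit the upper pin (forces up to about 80 N), so I re-squared the leaf on the bench and hung it from the front; the third tile ended about 11 mm along from where I set it. I also viewed 18 pictures instead of the 14 allowed, and read the hung leaf's final pose from the cameras without viewing a picture of it.

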